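Centre-punch the bracket blank

ROBOT

A 6-joint arm with a two-finger parallel gripper is mounted at the origin on a cart in front of the work surface, level with it; the furniture and walls round the work are solid. World frame = base frame: x ahead of the robot, y to its left, z up, the work surface at z = 0. Lengths are in m, angles in degrees, forces in N, time in s.
With the tool pointing down it reaches from about 0.35 to 0.875 m from the base axis. Payload 4.2 kg.
Tool frame: the origin (TCP) lies at the very end of the fingers, on their centre line; the grasp point (between the pads) lies 19 mm behind it; z points along the fingers, y is the line along which they close (so a half turn about z gives the same grasp; the last joint's range is limited). The gripper opens to 87 mm and grips with 3 to 60 N. Pads are 19 mm wide; open, the fingers measure 117 mm over their backs; the gripper's body (75 mm by 190 mm) begins 51 mm behind the grasp point.
Start: joints at [91.135, 22.042, 0.453, 0, -68.411, -14.817], TCP at [0.148, 0.607, 0.223] pointing down, gripper open.
Joint ranges: [-179.83, 179.83], [-69.29, 118.12], [-61.27, 80.66], [-181.25, 117.63], [-171.15, -9.14], [-177.46, 177.46]. Speed limits (degrees/s): [159.86, 159.86, 180, 180, 180, 180].

INTERFACE

Orientations are given as a 3x3 rotation matrix whose columns are the frame's x, y, z axes.
In Python, from station import sense, optics, r gives the robot as it stands. The module is installed in compiled form; this text tells all that it offers.
- The arm moves only by the shell command python3 -m pendant 'ROWS' [OPENING]. ROWS is JSON, a list that holds one entry, the list of rows, each a list of 4 numbers: the shift along the tool's x, y, z normalised to -1 to 1, where 1 is 100 mm, then the turn about the tool's z normalised to -1 to 1, where 1 is 2 rad. A call has 1 to 8 rows; each row is the pose to reach, as a shift and turn from the pose commanded when the call began, along the tool's axes at that moment; what a row does not reach only later rows make up. A row lasts 1/10 s, in which the tool goes at most 50 mm and 8.59 degrees, less where a joint would pass 70% of its speed; a pose out of reach is approached as far as the arm can. A call with a number of a shift or a turn outside -1 to 1 is refused whole. A call with a gripper value outside its range is refused whole. OPENING is the closure, from 0 (fully open) to 1 (shut), set as the call begins (- or left out, the last holds). The fingers move at their own pace and stop on an object; the grip force is fixed at half the most. Time passes only in rows, so rows that repeat a pose let the fingers close. It gives the time, the measured TCP pose, the force, the opening and the grip force at its end, in the units of the state.
- sense(): the state, without advancing time (a new reading comes with each control period).
- optics.capture(name): name is "scene" or "top" or "wrist"; returns the picture (384x512x3 uint8, red, green, blue); there is no depth.
- optics.get_calibration(name): a dict with "camera_matrix" (3x3 intrinsics, pixels), "camera_from_world" (4x4, takes a point from world to camera coordinates). Camera axes: x right, y down, z forward; pixel columns grow to the right and rows downward; lengths in m; the calibration is good to about 2 mm. A picture is of the moment at which its call begins: read the wrist's pose just before it. get_calibration takes no time and is no camera call; for the wrist camera it gives the pose at the moment of the call.
- r.finish_job(): hands the job in; it is judged then, once.
The state is a dict: "time_s": time; "joints": joint angles; "joint_velocities": joint speeds; "effort": joint torques, N m; "tcp_pos": TCP position; "ee_rot": TCP orientation; "wrist_force": force on the tool from outside, world axes, zero at the start; "moment": the same for the moment, N m; "gripper_width": opening from 0.0 (shut) to 1.0 (fully open); "gripper_force": force on a finger pad.
Only numpy, scipy, OpenCV 4.12 (cv2) and the standard library are available. Lean on these libraries where they do the work, as an engineer would, in place of code of your own. Each camera call takes 0.05 s, during which the arm holds its last target. There are 200 camera calls.

TASK

The automatic centre punch was left lying on the bench: lay it in the sloping rest, point downhill, and let go, then take it again by its cap end. Hold it upright with its point inside the small scribed circle on the clamped bracket blank and press it straight down until its spring snaps; punch nowhere else. Then put it back in the sloping rest, point downhill and pushed home against the stop, let go, and leave the other things on the bench where they are.

Things in the scene. Friction and masses are not known exactly. Their poses are not given: they have to be found in the camera images.
- punch_mid (a point): Middle of a plain steel automatic centre punch, 140 mm long, on its axis; at the start it lies flat, axis 9 mm above the worktop. x axis: from point to cap. Along it from the point: needle (5 mm thick) 0-14 mm, round nose (8 mm thick) 14-34, square body 18 x 18 mm (sides face y and z; grip anywhere on it) 34-132, round cap (15 mm thick) 132-140. About 0.14 kg, balanced 80 mm from the point.
- punch: The same centre punch as a whole (axes as punch_mid; the origin is 9 mm below punch_mid while it lies).
- punch_point (a point): The very point of the punch's needle, 70 mm from punch_mid towards -x of the punch; it moves into the nose when pressed.
- punch_needle (a joint): How far the needle is pushed into the punch (m): 0 is out, 0.0095 the hard end. A hidden spring resists with 3 to 4 N over the first 2 mm, then climbs to about 10 N near 4 mm; there it snaps: the resistance collapses to 5 N and the needle jumps in to 8 or 9 mm. Past 7 mm counts as snapped. It comes back out by itself when unloaded.
- rest_seat (a point): Where punch_mid lies when the punch is home in the sloping rest, a fixed aluminium stand with a rail 10 mm wide climbing at 45 degrees. 86 mm above the worktop, 9 mm off the rail. x: up the slope (to the cap), z: square off the rail, y: level, across. Gaps for fingers on the square  x from -26 to +14 mm, and all beyond x = +27 mm (cap end, free of the rest).
- blank_mark (a point): Centre of the scribed circle (12 mm across, with a thin cross) on top of the bracket blank, an aluminium plate 70 x 110 x 6 mm strapped on a fixed dark steel block 90 x 150 x 20 mm; 26 mm above the worktop, 12 mm in x and 20 mm in y from the plate's middle, z up. The two drilled holes on the other half are not used.
- punch_rest: The sloping rest; origin under the middle of its foot (60 x 130 x 8 mm, dark steel); it rises towards its +y. Measured along rest_seat's x: rail -48 to +27 mm; a stop lip -46.5 to -36.5, 4.5 mm high, with horns 8 mm high and 14 mm apart: the nose lies between them, the shoulder of the square body bears on them; two pairs of flared cheeks, -36 to -26 and +14 to +24, 10 mm high, 24 mm apart at the rail and 31 mm at their tops.
- work_block: The steel block with the blank; origin under its middle, long side along y. Its two strap clamps, with screw heads 12 mm above the blank, sit at the middle of the blank's short edges, 29 mm or more from the mark.
- tape_roll: Bystander: roll of paper tape, 72 mm across, 18 mm high; origin under its middle.
- beaker: Bystander: clear beaker, 67 mm across, 83 mm high; origin under its middle.
- marker_pen: Bystander: marker pen lying on the worktop, 135 mm long, 17 mm thick.
- tweezers: Bystander: pointed tweezers lying on the worktop, 130 mm long.
Mind the look-alikes: they are no part of the job. What is shaped like the punch but purple or yellow is not meant.

How it is judged (in metres and radians):
On the way, in this order (a step that is already met when the one before it is completed fails the run):
1. the punch lies in the sloping rest, point downhill, let go (distance between punch_mid and rest_seat below 0.012 m and angle between the x axis of punch_mid and the x axis of rest_seat, either way round below 0.15 rad and angle between punch_mid's own x axis and vertical below 1.1 rad and contact force between the fingers and punch below 0.2 N and value of joint punch_needle below 0.002 m), for 0.2 s.
2. the punch snaps, upright, with its point inside the scribed circle (value of joint punch_needle above 0.007 m and distance between punch_point and blank_mark below 0.006 m and angle between punch_mid's own x axis and vertical below 0.2 rad and contact force between punch and work_block above 0.5 N), for 0.02 s.
At the end, for the whole second after the job is handed in: The punch lies at rest in the sloping rest, point downhill: its middle within 12 mm of rest_seat, its axis within 0.15 rad of the slope, its needle out (under 2 mm), not held (all of step 1 and linear speed of punch below 0.02 m/s and angular speed of punch below 0.2 rad/s); the robot touches nothing.
It fails at once if the punch snaps away from the scribed circle (more than 9 mm from its centre) (value of joint punch_needle above 0.007 m and distance between punch_point and blank_mark above 0.009 m).
It fails at once if the tape roll is pushed more than 30 mm (distance of tape_roll from where it was at the start of the episode above 0.03 m).
It fails at once if the beaker is pushed more than 30 mm (distance of beaker from where it was at the start of the episode above 0.03 m).
It fails at once if the marker pen is pushed more than 30 mm (distance of marker_pen from where it was at the start of the episode above 0.03 m).
It fails at once if the tweezers is pushed more than 30 mm (distance of tweezers from where it was at the start of the episode above 0.03 m).
It also fails if it takes over 64 s, if anything falls off the work surface, if the arm or the gripper's body presses on something with over 40 N, if the wrist force passes 120 N, or if a joint passes its speed limit or range.

## Working session

There is one attempt and no reset: what is moved stays moved. The work goes in short steps, Python scripts to look and compute and a shell command to move; the robot and the scene stay as the last step left them, time stands still between calls to the robot, and variables do not carry over. Pictures are saved under pics/ and viewed, at most 10 in all, crops included, and the job is handed in when it is done.

```bash
mkdir -p pics; cat > h.py <<'E'
import numpy as np, cv2
from station import sense, optics, r
def cal(n):
    c=optics.get_calibration(n); return np.array(c["camera_matrix"]),np.array(c["camera_from_world"])
def ray(n,uv,z,c=None):
    K,T=c or cal(n); R,t=T[:3,:3],T[:3,3]
    o=-R.T@t; d=R.T@np.linalg.inv(K)@np.array([uv[0],uv[1],1.]); return o+d*(z-o[2])/d[2]
def proj(n,p,c=None):
    K,T=c or cal(n); q=K@(T[:3,:3]@np.array(p)+T[:3,3]); return q[:2]/q[2]
def snap(n,f,crop=None,s=1):
    im=optics.capture(n)[:,:,::-1]
    if crop: im=im[crop[1]:crop[3],crop[0]:crop[2]]
    cv2.imwrite('pics/'+f,cv2.resize(im,None,fx=s,fy=s,interpolation=cv2.INTER_CUBIC))
E
python3 - <<'E'
from h import *
a=[optics.capture(n)[:,:,::-1] for n in("top","scene")]
cv2.imwrite('pics/top0.png',cv2.resize(a[0],(800,600),interpolation=cv2.INTER_CUBIC)); cv2.imwrite('pics/scene0.png',cv2.resize(a[1],(800,600),interpolation=cv2.INTER_CUBIC))
s=sense(); print(s); 
for n in("top","scene","wrist"): print(n,cal(n))
E
```

```text
{'time_s': 0.1, 'joints': array([ 9.11353417e+01,  2.20829311e+01,  3.86411948e-01, -2.50312953e-02,
       -6.84098538e+01, -1.48170486e+01]), 'joint_velocities': array([ 0.06821857, -0.14522266,  0.22136419,  0.047775  ,  0.03202095,
       -0.16998467]), 'effort': array([ 4.00443460e-04, -3.91687775e+01,  1.87936181e+01,  4.23185080e+00,
        1.34781579e-02, -6.96725442e-05]), 'tcp_pos': array([0.14768242, 0.6067413 , 0.22159763]), 'ee_rot': array([[ 9.71586577e-01, -2.36684149e-01, -3.69361777e-04],
       [-2.36684423e-01, -9.71584792e-01, -1.86421028e-03],
       [ 8.23627392e-05,  1.89866386e-03, -9.99998194e-01]]), 'wrist_force': array([ 0.03609864, -0.08504899, -0.36774282]), 'moment': array([-0.03489361, -0.02545356,  0.0054287 ]), 'gripper_force': 0.0, 'gripper_width': 0.9983355602658345}
top (array([[359.46110555,   0.        , 256.43077376],
       [  0.        , 359.46110555, 188.74577055],
       [  0.        ,   0.        ,   1.        ]]), array([[-5.69379059e-02, -9.98376446e-01, -1.59614711e-03,
         5.91116545e-04],
       [-9.74652869e-01,  5.59312554e-02,
[... 427 characters left out ...]
7580e-04,
        -2.69280845e-01],
       [-5.91806942e-01, -3.47262452e-01, -7.27443010e-01,
         3.78393401e-01],
       [ 6.28131950e-01,  3.66912193e-01, -6.86167397e-01,
         9.54435948e-01],
       [ 0.00000000e+00,  0.00000000e+00,  0.00000000e+00,
         1.00000000e+00]]))
wrist (array([[295.93088813,   0.        , 256.19503146],
       [  0.        , 295.93088813, 189.39939311],
       [  0.        ,   0.        ,   1.        ]]), array([[-0.23710443, -0.97148341,  0.00121199,  0.62532764],
       [-0.93044068,  0.22744581,  0.28731262, -0.03522457],
       [-0.27939511,  0.06699541, -0.9578361 ,  0.3903915 ],
       [ 0.        ,  0.        ,  0.        ,  1.        ]]))
```

View pics/top0.png

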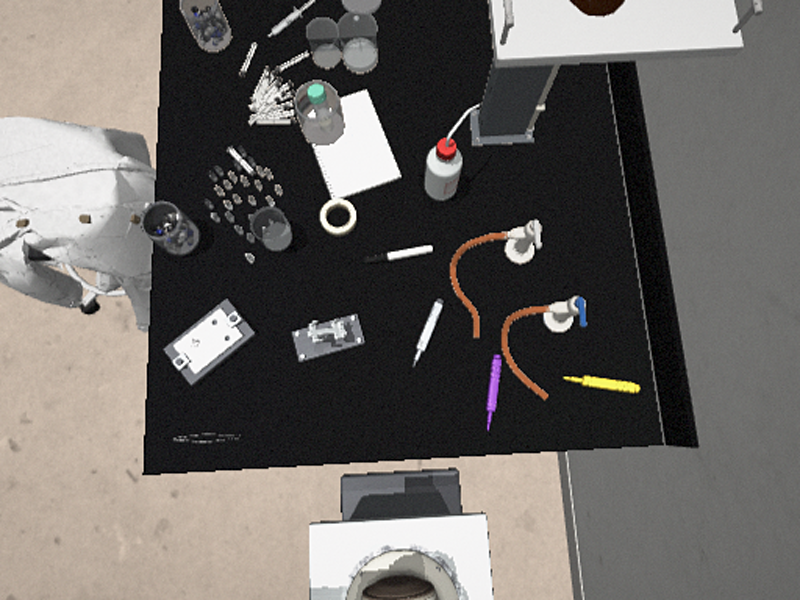

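View pics/scene0.png

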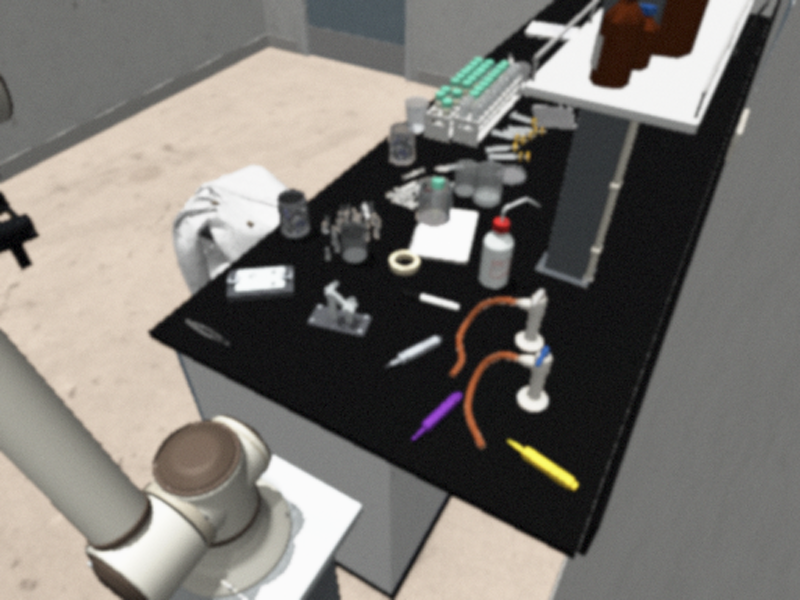

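The top view shows the grey punch with its point at (415,366) and its cap at (439,300). The rest's foot has corners at about (292,332), (356,315), (365,343) and (299,361). The block spans (164,345)–(253,330), with the mark to be confirmed from an enlarged crop.

```bash
python3 - <<'E'
from h import *
im=optics.capture("top")[:,:,::-1]
c=lambda x0,y0,x1,y1:cv2.resize(im[y0:y1,x0:x1],(400,300),interpolation=cv2.INTER_CUBIC)
sc=optics.capture("scene")[:,:,::-1]
cv2.imwrite('pics/crop1.png',np.vstack([np.hstack([c(98,186,178,246),c(180,186,260,246)]),np.hstack([c(250,181,330,241),cv2.resize(sc[165:225,180:260],(400,300),interpolation=cv2.INTER_CUBIC)])]))
for uv,z in [((415,366),.009),((439,300),.009),((292,332),.008),((356,315),.008),((365,343),.008),((299,361),.008),((337,217),.018),((272,232),.0)]:
    print(uv,ray("top",(uv[0]/1.5625,uv[1]/1.5625),z).round(4))
E
```

```text
(415, 366) [ 0.4171 -0.0501  0.009 ]
(439, 300) [ 0.5408 -0.1042  0.009 ]
(292, 332) [0.4949 0.1796 0.008 ]
(356, 315) [0.5209 0.0566 0.008 ]
(365, 343) [0.466  0.0417 0.008 ]
(299, 361) [0.439  0.1673 0.008 ]
(337, 217) [0.7176 0.0856 0.018 ]
(272, 232) [0.7003 0.218  0.    ]
```

View pics/crop1.png

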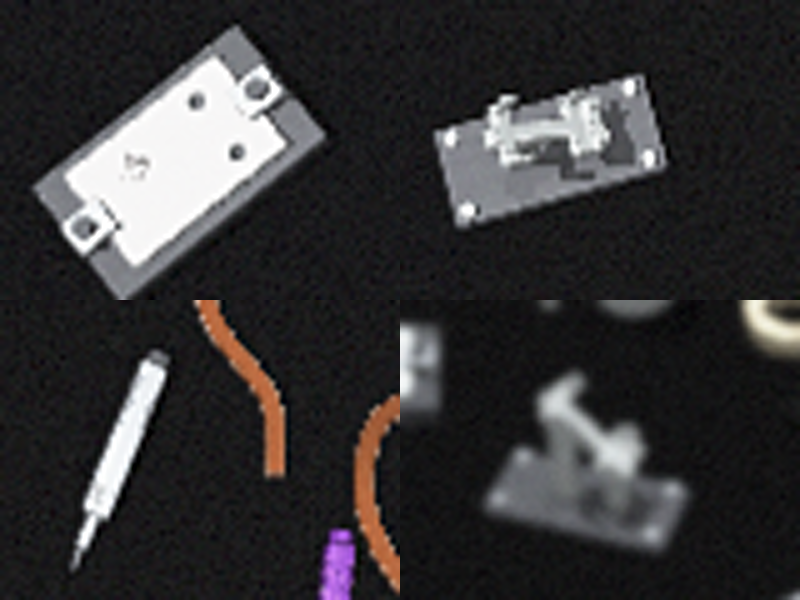

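The crops show the punch point at top-camera pixel (264.6,235.0) and its cap end at (281.6,191.4). The mark is at (125,219). The rest's high end is on the left, with cheek pairs at about (200,212) and (217.6,210.4).

```bash
cat >> h.py <<'E'
def frame(yaw):
    c,s=np.cos(yaw),np.sin(yaw); u=np.array([c,s,1])/2**.5; z=np.array([-c,-s,1])/2**.5; return u,np.array([-s,c,0]),z
E
python3 - <<'E'
from h import *
C=cal("top")
p,c=ray("top",(264.6,235),.009,C),ray("top",(281.6,191.4),.009,C)
d=c-p; print("punch",p,c,np.linalg.norm(d),np.degrees(np.arctan2(d[1],d[0])))
m=ray("top",(125,219),.026,C);print("mark",m,np.hypot(*m[:2]))
for o in [(98+235/5,186+27/5),(98+325/5,186+135/5),(98+33/5,186+188/5)]: print("blk",ray("top",o,.02,C))
f=[ray("top",o,.008,C) for o in[(187.4,212.4),(229,201),(233,219),(191.6,231.2)]]
print(np.array(f),np.mean(f,0)); v=(f[0]-f[1]+f[3]-f[2]);yaw=np.arctan2(v[1],v[0]);print("yaw",np.degrees(yaw),np.linalg.norm(v)/2)
u,y,z=frame(yaw)
# cheek pairs: centre (x=19,z=0), (x=-31,z=0)
a=ray("top",(200,212),.086+.019*.707,C)-u*.019; b=ray("top",(217.6,210.4),.086-.031*.707,C)+u*.031
print(a,b); o=np.mean(f,0); 
for q in(a,b): print("in foot:",(q-o)@np.array([np.cos(yaw),np.sin(yaw),0]),(q-o)@y)
E
```

```text
punch [ 0.41505409 -0.04707994  0.009     ] [ 0.54258132 -0.1062489   0.009     ] 0.14058506134406312 -24.88994413108517
mark [0.48310421 0.35663272 0.026     ] 0.6004802910190314
blk [0.56359195 0.30108562 0.02      ]
blk [0.49544567 0.24754631 0.02      ]
blk [0.47389091 0.41806809 0.02      ]
[[0.49510085 0.17808722 0.008     ]
 [0.52247805 0.05309427 0.008     ]
 [0.46761309 0.04345213 0.008     ]
 [0.43851402 0.16660713 0.008     ]] [0.4809265  0.11031019 0.008     ]
yaw 102.82161216467495 0.12724678217821314
[0.4821562  0.11370476 0.08599797] [0.48182292 0.10383153 0.08600331]
in foot: 0.0030370422637215613 -0.0019523492397697554
in foot: -0.006516047710579035 0.0005636493791887217
```

```bash
R='import sys'; 
python3 -m pendant '[[[0.887,0.99,0,0],[0.887,0.99,0,0],[0.887,0.99,0,0]]]' >/dev/null
python3 -m pendant '[[[0.887,0.99,0,0],[0.887,0.99,0,0],[0.887,0.99,0,0]]]' >/dev/null
python3 -m pendant '[[[0.887,0.99,0,0],[0.887,0.99,0,0],[0.887,0.99,0,0]]]'
python3 -m pendant '[[[0.887,0.99,0,0],[0.887,0.99,0,0],[0.887,0.99,0,0]]]' >/dev/null
python3 -m pendant '[[[0.887,0.99,0,0],[0.887,0.99,0,0],[0.887,0.99,0,0]]]' >/dev/null
python3 -m pendant '[[[0.887,0.99,0,0],[0.887,0.99,0,0],[0.887,0.99,0,0]]]' >/dev/null
python3 -m pendant '[[[0,0,0,0.556],[0,0,0,0.556],[0,0,0,0.556],[0,0,0,0.556],[0,0,0,0.556],[0,0,0,0.556],[0,0,0,0.556],[0,0,0,0.556]]]' >/dev/null
python3 -m pendant '[[[0,0,0,0.556],[0,0,0,0.556],[0,0,0,0.556],[0,0,0,0.556],[0,0,0,0.556],[0,0,0,0.556],[0,0,0,0.556],[0,0,0,0.556]]]' >/dev/null
python3 -m pendant '[[[0,0,0,0.556],[0,0,0,0.556],[0,0,0,0.556],[0,0,0,0.556],[0,0,0,0.556],[0,0,0,0.556],[0,0,0,0.556],[0,0,0,0.556]]]'
python3 - <<'E'
from h import *
C=cal("wrist"); snap("wrist","w1.png",None,1.5625)
for n in((.41505,-.04708,.009),(.54258,-.10625,.009),(.524,-.0976,.018)): print(proj("wrist",n,C)*1.5625)
E
```

```text
time_s: 1.1
tcp_pos: [0.3365, 0.2531, 0.2226]
ee_rot: [[0.971, -0.238, -0.0], [-0.238, -0.971, -0.0], [-0.0, 0.0, -1.0]]
wrist_force: [-0.3, -0.1, 1.0]
gripper_width: 1.0
gripper_force: 0.0
time_s: 4.4
tcp_pos: [0.5242, -0.0958, 0.2223]
ee_rot: [[-0.906, 0.423, -0.0], [0.423, 0.906, 0.0], [0.0, -0.0, -1.0]]
wrist_force: [0.4, -0.2, 0.4]
gripper_width: 1.0
gripper_force: 0.0
[395.85670737 101.62607626]
[396.88006741 282.22309112]
[396.70433644 260.62255861]
```

View pics/w1.png

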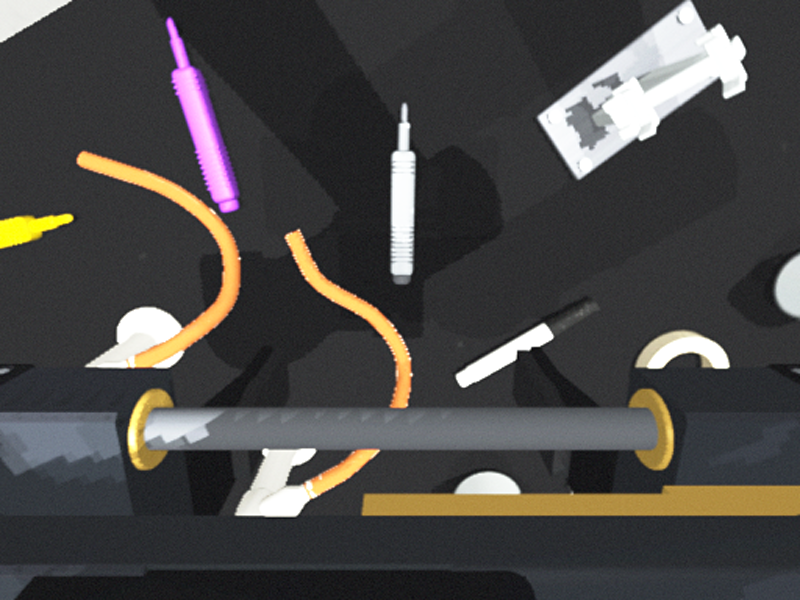

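The wrist view shows the punch point at (404,103) and its cap at (401,284), slightly off the prediction. The pen and hoses are clear of the fingers.

```bash
python3 - <<'E'
from h import *
p,c=[ray("wrist",np.array(q)/1.5625,.009) for q in((403.5,102.5),(401,284))]
s=sense();R=s["ee_rot"];d=(c-p)
g=p+d/np.linalg.norm(d)*.12; print(p,c,np.linalg.norm(d),np.degrees(np.arctan2(d[1],d[0])),g,R.T@(g-s["tcp_pos"]))
t=R.T@d; print("ang in tool",np.degrees(np.arctan2(t[1],t[0])))
E
```

```text
[ 0.41806985 -0.04207983  0.009     ] [ 0.54545795 -0.10376676  0.009     ] 0.1415380037737136 -25.838309251665216 [ 0.52607315 -0.09437979  0.009     ] [-0.00118501  0.00203251  0.21337016]
ang in tool -179.23861215403588
```

```bash

python3 -m pendant '[[[-0.012,0.02,1,0.0066],[-0.012,0.02,1,0.0066],[-0.012,0.02,1,0.0066]]]' >/dev/null
python3 -m pendant '[[[0,0,0.9,0],[0,0,0.9,0],[0,0,0.9,0]]]' >/dev/null
python3 -m pendant '[[[0,0,0.1,0],[0,0,0.2,0],[0,0,0.28,0],[0,0,0.285,0],[0,0,0.285,0]]]'
python3 -m pendant '[[[0,0,0,0],[0,0,0,0],[0,0,0,0],[0,0,0,0],[0,0,0,0],[0,0,0,0],[0,0,0,0]]]' 0.78
python3 -m pendant '[[[0,0,0,0],[0,0,0,0],[0,0,0,0]]]' 0.795
```

```text
time_s: 5.55
tcp_pos: [0.5267, -0.0945, 0.0046]
ee_rot: [[-0.902, 0.431, 0.001], [0.431, 0.902, -0.0], [-0.001, 0.0, -1.0]]
wrist_force: [0.2, 0.1, 0.3]
gripper_width: 0.999
gripper_force: 0.0
time_s: 6.25
tcp_pos: [0.5263, -0.0945, 0.004]
ee_rot: [[-0.902, 0.432, -0.0], [0.432, 0.902, -0.0], [0.0, -0.0, -1.0]]
wrist_force: [0.4, -0.6, 0.5]
gripper_width: 0.448
gripper_force: 0.0
time_s: 6.55
tcp_pos: [0.5263, -0.0945, 0.004]
ee_rot: [[-0.902, 0.432, -0.0], [0.432, 0.902, -0.0], [0.0, -0.0, -1.0]]
wrist_force: [0.5, -1.1, 0.7]
gripper_width: 0.231
gripper_force: 0.3
```

```bash

python3 -m pendant '[[[0,0,0,0],[0,0,0,0]]]' 0.795 | tail -2
python3 -m pendant '[[[0,0,0,0],[0,0,0,0]]]' 0.803 | tail -2
python3 -m pendant '[[[0,0,0,0],[0,0,0,0]]]' 0.81| tail -3
```

```text
gripper_width: 0.209
gripper_force: 1.2
gripper_width: 0.206
gripper_force: 25.7
wrist_force: [-0.1, -0.8, 0.3]
gripper_width: 0.203
gripper_force: 30.0
```

```bash

python3 -m pendant '[[[0,0,0,0],[0,0,0,0],[0,0,0,0]]]' 0.797 | tail -2
python3 -m pendant '[[[0,0,0,0],[0,0,0,0],[0,0,0,0]]]' 0.795 | tail -2
python3 -m pendant '[[[0,0,-0.1,0],[0,0,-0.2,0],[0,0,-0.3,0],[0,0,-0.3,0]]]' | tail -3
python3 -c "
from h import *
print(proj('scene',(.418,-.042,.009)))
snap('scene','s1.png',(230,190,310,250),6)"
```

```text
gripper_width: 0.21
gripper_force: 10.5
gripper_width: 0.21
gripper_force: 5.9
wrist_force: [0.8, -0.7, -0.4]
gripper_width: 0.203
gripper_force: 4.8
[246.03120859 233.9355205 ]
```

View pics/s1.png

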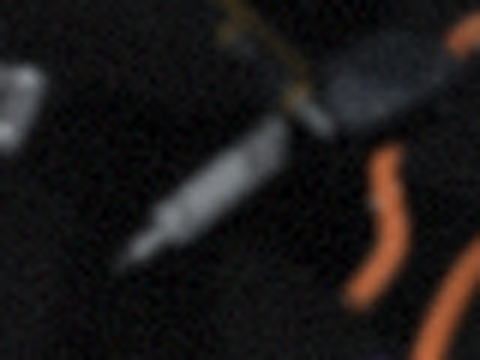

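The point is at scene pixel (249,234.7), where a stationary point would be. A rigid lift would have raised it about 8 px, so the punch is pivoting in the loose grip.

```bash

python3 -m pendant '[[[0.04,0,-0.1,0],[0.09,0,-0.2,0],[0.14,0,-0.3,0],[0.2,0,-0.4,0],[0.26,0,-0.5,0],[0.3,0,-0.55,0],[0.3,0,-0.55,0]]]' | tail -3
python3 -m pendant '[[[0,0,0,0],[0,0,0,0],[0,0,0,0]]]' 0.83 | tail -6
python3 - <<'E'
from h import *
a=sense()
print(a["tcp_pos"],a["joints"])
im=optics.capture('scene')[:,:,::-1];w=optics.capture('wrist')[:,:,::-1]
cv2.imwrite('pics/s2.png',np.hstack([cv2.resize(im[180:250,230:300],(400,400),interpolation=cv2.INTER_CUBIC),cv2.resize(w[40:240,156:356],(400,400))]))
E
```

```text
wrist_force: [1.6, 0.1, -1.1]
gripper_width: 0.206
gripper_force: 4.7
time_s: 9.2
tcp_pos: [0.4992, -0.0816, 0.0885]
ee_rot: [[-0.902, 0.432, -0.001], [0.432, 0.902, -0.0], [0.001, -0.001, -1.0]]
wrist_force: [0.2, -0.4, -1.8]
gripper_width: 0.201
gripper_force: 30.0
[ 0.49916117 -0.08158954  0.08853344] [ 9.13385331e+00  1.89601952e+01 -2.63468953e+01 -1.97209715e-03
 -4.47514187e+01 -1.24718284e+02]
```

View pics/s2.png

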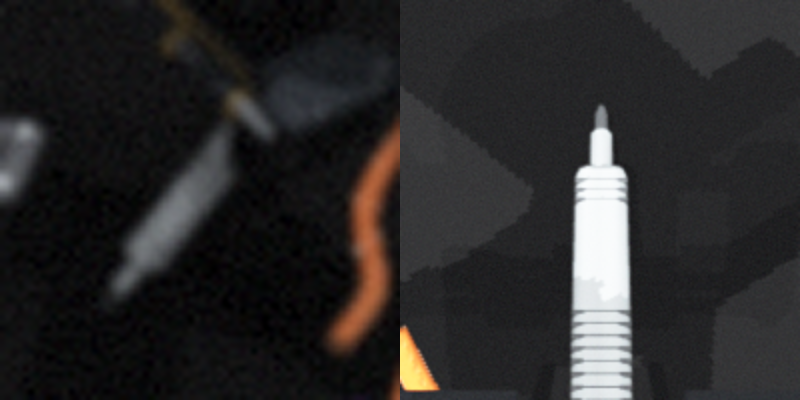

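Scene: the punch is tilted with its point at (249.6,232.5). Wrist: the point is at (256,92.5). Next I compute the tilt.

```bash
cat >> h.py <<'E'
from scipy.optimize import least_squares
def tilt(wpix,off=.005,L=None):
    s=sense();R=s["ee_rot"];C=cal("wrist")
    g=s["tcp_pos"]-R[:,2]*off
    def f(q): return proj("wrist",g+ (L or q[1])*(np.cos(q[0])*R[:,0]+np.sin(q[0])*R[:,2])+R[:,1]*q[2],C)-wpix
    q=least_squares(f,[.7,.12,0]).x if L is None else least_squares(lambda q:np.r_[f(q),0],[.7,L,0]).x
    return np.degrees(q[0]),q,g
E
python3 - <<'E'
from h import *
for L in(.117,.12,.123):
    a,q,g=tilt(np.array([256,92.5]),.005,L); R=sense()["ee_rot"]; tip=g+L*(np.cos(q[0])*R[:,0]+np.sin(q[0])*R[:,2]); print(a,q[2],tip,proj("scene",tip))
E
```

```text
43.05224499320112 0.0009336845283817414 [ 0.42201375 -0.04469946  0.01381233] [247.40059805 232.43871024]
44.49659842999054 0.0009347893599934352 [ 0.42192039 -0.04465698  0.00958017] [247.38606309 233.32144252]
45.83840302169661 0.0009358683997984645 [ 0.42182921 -0.04461548  0.00544682] [247.37193433 234.17950261]
```

```bash

python3 -m pendant '[[[0,0,-0.4,0],[0,0,-0.8,0],[0,0,-0.8,0]]]' >/dev/null
python3 -m pendant '[[[0,0,-0.35,0],[0,0,-0.7,0],[0,0,-0.7,0]]]' >/dev/null
python3 -m pendant '[[[0.2,0.37,0,0],[0.43,0.74,0,0],[0.43,0.74,0,0]]]' >/dev/null
python3 -m pendant '[[[0.2,0.37,0,0],[0.43,0.74,0,0],[0.43,0.74,0,0]]]' >/dev/null
python3 -m pendant '[[[0,0,0,-0.56],[0,0,0,-0.56],[0,0,0,-0.56],[0,0,0,-0.56],[0,0,0,-0.56],[0,0,0,-0.56],[0,0,0,-0.56],[0,0,0,-0.56]]]' >/dev/null
python3 -m pendant '[[[0,0,0,-0.56],[0,0,0,-0.56],[0,0,0,-0.56],[0,0,0,-0.56],[0,0,0,-0.56],[0,0,0,-0.56],[0,0,0,-0.56],[0,0,0,-0.56]]]'
python3 - <<'E'
from h import *
C=cal("wrist"); snap("wrist","w3.png",(56,0,456,300),2)
yaw=np.radians(102.8);u,y,z=frame(yaw);S=np.array([.481,.110,.086])
for n,q in dict(seat=S,ctL=S+.019*u+.001*z-.0155*y,ctR=S+.019*u+.001*z+.0155*y,clL=S-.031*u+.001*z-.0155*y,clR=S-.031*u+.001*z+.0155*y,railtop=S+.027*u-.009*z).items(): print(n,((proj("wrist",q,C)-[56,0])*2).round(1))
E
```

```text
time_s: 12.1
tcp_pos: [0.4851, 0.0882, 0.2378]
ee_rot: [[0.224, -0.975, -0.002], [-0.975, -0.224, -0.001], [0.0, 0.002, -1.0]]
wrist_force: [-0.3, 0.4, -1.8]
gripper_width: 0.202
gripper_force: 30.0
seat [399.  389.1]
ctL [370.2 419.5]
ctR [427.6 419.6]
clL [372.3 340.7]
clR [425.8 340.8]
railtop [398.9 440.4]
```

View pics/w3.png

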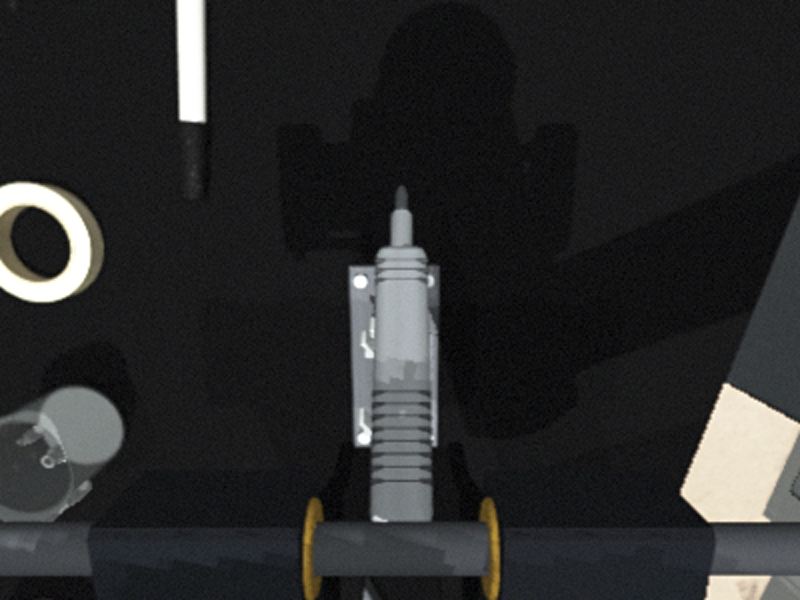

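The wrist view shows the punch over the rest. The foot corners are at crop pixels (349,266), (439,266), (355,446) and (439,446), and the punch tip is at (401.5,187).

```bash
python3 - <<'E'
from h import *
C=cal("wrist")
f=np.array([ray("wrist",np.array(q)/2+[56,0],.008,C) for q in((349,266),(439,266),(439,446),(355,446))])
print(f,f.mean(0)); v=f[3]-f[0]+f[2]-f[1]; print(np.degrees(np.arctan2(v[1],v[0])),np.linalg.norm(v)/2, np.linalg.norm(f[1]-f[0]))
for L in (.12,.123): print(tilt(np.array([401.5,187])/2+[56,0],.005,L)[:2])
s=sense();R=s["ee_rot"]
yaw=np.radians(102.8);u,y,z=frame(yaw);S=np.array([.481,.110,.086])
for n,q in dict(c0=S-.065*np.array([np.cos(yaw),np.sin(yaw),0])+.03*y).items(): q[2]=.008;print(n,((proj("wrist",q,C)-[56,0])*2))
for e in((0,0),(.05,0),(.05,.08)):
    T=S+u*(.05+.004)+z*e[1]-np.array([0,0,.005]); print(T,R.T@(T-s["tcp_pos"]))
E
```

```text
[[0.52624832 0.05941695 0.008     ]
 [0.46893627 0.04622896 0.008     ]
 [0.43806865 0.16964168 0.008     ]
 [0.49663527 0.1830961  0.008     ]] [0.48247213 0.11459592 0.008     ]
103.75386641355415 0.12719306619323423 0.058809815699000574
(np.float64(46.07073653237573), array([8.04086041e-01, 1.20000000e-01, 1.75637283e-04]))
(np.float64(47.34907662943836), array([8.26397285e-01, 1.23000000e-01, 1.78826534e-04]))
c0 [445.49330534 257.48274041]
[0.47254044 0.14723487 0.11918377] [-0.06038286 -0.00117998  0.11865753]
[0.47254044 0.14723487 0.11918377] [-0.06038286 -0.00117998  0.11865753]
[0.48507312 0.0920721  0.17575231] [-0.00379896 -0.00087127  0.06210519]
```

```bash

python3 -m pendant '[[[-0.1,-0.025,0.4,0],[-0.25,-0.025,0.7,0],[-0.446,-0.025,0.946,0],[-0.446,-0.025,0.946,0],[-0.446,-0.025,0.946,0]]]' | tail -5
python3 - <<'E'
from h import *
im=optics.capture('scene')[:,:,::-1];w=optics.capture('wrist')[:,:,::-1]
cv2.imwrite('pics/s4.png',np.hstack([cv2.resize(im[150:230,175:255],(400,400),interpolation=cv2.INTER_CUBIC),cv2.resize(w[100:300,156:356],(400,400))]))
E
```

```text
tcp_pos: [0.4782, 0.1327, 0.144]
ee_rot: [[0.221, -0.975, -0.001], [-0.975, -0.221, -0.001], [0.001, 0.001, -1.0]]
wrist_force: [0.5, -0.3, -0.5]
gripper_width: 0.203
gripper_force: 30.0
```

View pics/s4.png

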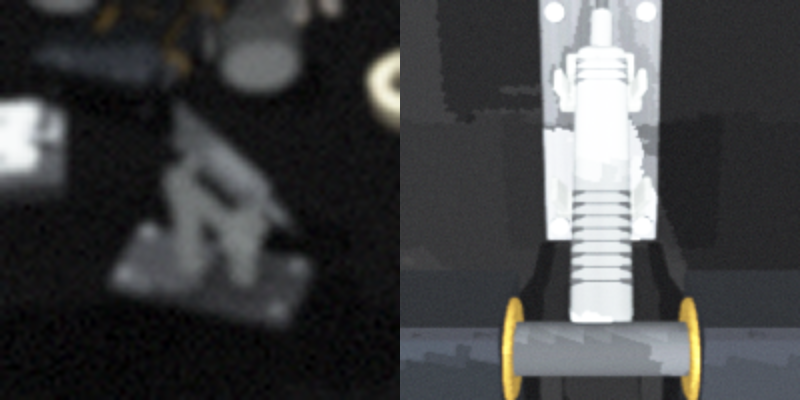

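The scene view shows the punch just above and parallel to the rail. The wrist view shows the cheeks at x≈558 and 643 around a nose centred at 600, so it is laterally centred.

```bash

python3 -m pendant '[[[-0.05,0,0.05,0],[-0.1,0,0.1,0],[-0.15,0,0.15,0],[-0.15,0,0.15,0]]]' | grep -E "pos|wrist"
python3 -m pendant '[[[-0.03,0,0.03,0],[-0.03,0,0.03,0]]]' | grep -E "pos|wrist"
python3 -m pendant '[[[-0.02,0,0.02,0],[-0.02,0,0.02,0]]]' | grep -E "pos|wrist"
python3 -m pendant '[[[-0.02,0,0.02,0],[-0.02,0,0.02,0]]]' | grep -E "pos|wrist"
```

```text
tcp_pos: [0.4743, 0.1481, 0.1287]
wrist_force: [0.8, 0.1, -1.2]
tcp_pos: [0.4744, 0.1506, 0.1269]
wrist_force: [0.6, -1.7, 1.3]
tcp_pos: [0.4742, 0.1524, 0.1257]
wrist_force: [-1.9, -3.1, 7.1]
tcp_pos: [0.4738, 0.1545, 0.124]
wrist_force: [-2.2, -1.6, 7.5]
```

```bash

python3 -m pendant '[[[0.03,0,0.03,0],[0.03,0,0.03,0]]]' | grep -E "pos|wrist"
python3 -m pendant '[[[0.03,0,0.03,0],[0.03,0,0.03,0]]]' | grep -E "pos|wrist"
python3 - <<'E'
from h import *
im=optics.capture('scene')[:,:,::-1];w=optics.capture('wrist')[:,:,::-1]
cv2.imwrite('pics/s5.png',np.hstack([cv2.resize(im[150:230,175:255],(400,400),interpolation=cv2.INTER_CUBIC),cv2.resize(w[100:300,156:356],(400,400))]))
E
```

```text
tcp_pos: [0.4759, 0.1516, 0.1215]
wrist_force: [2.4, -3.7, 7.0]
tcp_pos: [0.4775, 0.1489, 0.1191]
wrist_force: [2.4, -4.1, 8.7]
```

View pics/s5.png

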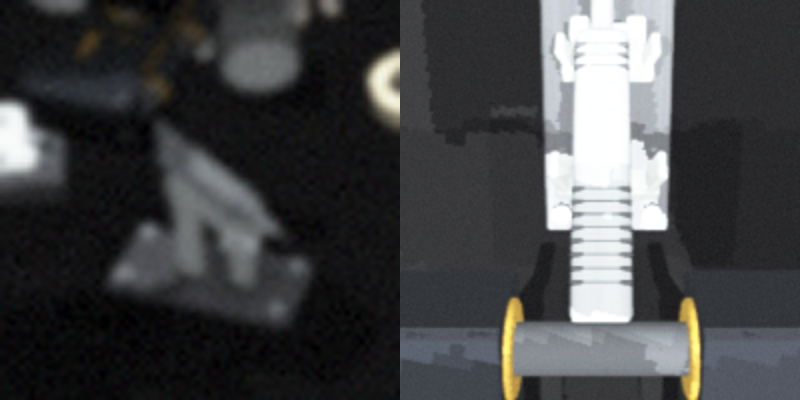

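The scene view shows the punch lying along the rail, and the wrist view shows it between both cheek pairs at (560–650, 40–200), nearly home.

```bash

python3 -m pendant '[[[0.03,0,0.03,0],[0.03,0,0.03,0]]]' | grep -E "pos|wrist"
python3 -m pendant '[[[0.02,0,0.02,0],[0.02,0,0.02,0]]]' | grep -E "pos|wrist"
python3 -m pendant '[[[0.02,0,0.02,0],[0.02,0,0.02,0]]]' | grep -E "pos|wrist"
```

```text
tcp_pos: [0.4788, 0.1462, 0.1167]
wrist_force: [3.0, -4.9, 9.8]
tcp_pos: [0.4796, 0.1446, 0.1153]
wrist_force: [2.3, -4.2, 13.5]
tcp_pos: [0.4804, 0.1428, 0.1139]
wrist_force: [0.3, -4.5, 15.8]
```

```bash

python3 -m pendant '[[[0,0,0,0],[0,0,0,0],[0,0,0,0],[0,0,0,0],[0,0,0,0],[0,0,0,0]]]' 0.5
python3 - <<'E'
from h import *
C=cal("wrist");w=optics.capture('wrist')[:,:,::-1]; cv2.imwrite('pics/w6.png',w); g=w.mean(2)
# estimate the nose/shoulder by column profile about the centre line
for v in range(90,140,2): 
    row=g[v,215:300]; print(v,row[30:55:2].astype(int))
yaw=np.radians(103.2);u,y,z=frame(yaw)
for S in(np.array([.4825,.113,.086]),np.array([.481,.110,.086])):
  for x in(-.07,-.036,.062,.07): print(x,proj("wrist",S+x*u,C))
E
```

```text
time_s: 15.45
tcp_pos: [0.4761, 0.1419, 0.1092]
ee_rot: [[0.221, -0.975, -0.0], [-0.975, -0.221, -0.0], [0.0, 0.001, -1.0]]
wrist_force: [-0.8, -0.1, -0.2]
gripper_width: 0.496
gripper_force: 0.0
90 [253 254 254 254 254 254 254 254 254 254 252 245 191]
92 [253 254 254 254 254 254 254 254 254 254 253 238 190]
94 [253 254 254 254 254 254 254 254 254 254 253 239 190]
96 [254 255 254 254 254 254 254 254 254 254 253 242 192]
98 [218 240 252 255 254 254 254 254 254 254 253 244 192]
100 [183 240 251 255 253 251 244 242 251 254 248 245 194]
102 [255 255 255 255 255 254 254 255 254 255 249 188 181]
104 [184 204 218 248 239 250 254 254 254 254 255 246 163]
106 [249 255 255 255 254 254 254 255 253 251 234 198 173]
108 [198 209 242 255 254 254 254 255 254 254 255 236 136]
110 [183 240 251 255 254 252 247 246 249 250 254 250 163]
112 [254 255 255 255 254 254 254 254 255 254 254 204 181]
114 [190 200 214 247 246 250 254 254 253 254 255 254 177]
116 [247 255 255 255 255 254 254 255 253 251 236 188 171]
118 [222 230 252 255 250 254 254 254 254 254 255 252 174]
120 [153 210 247 255 253 246 243 243 252 252 254 251 238]
122 [254 255 255 255 254 254 254 254 254 255 254 224 185]
124 [182 191 212 240 252 254 253 254 254 254 254 254 239]
126 [197 255 255 255 254 254 254 253 251 245 238 207 214]
128 [247 252 254 255 255 254 254 254 254 255 255 253 182]
130 [163 206 213 246 243 242 246 252 255 253 254 253 243]
132 [243 255 255 255 254 254 254 254 254 255 253 219 178]
134 [231 238 249 255 253 254 254 254 254 254 254 255 240]
136 [153 197 239 254 253 252 241 245 241 251 252 246 241]
138 [240 255 255 254 254 254 254 254 254 254 255 249 192]
-0.07 [256.17798847  98.96529091]
-0.036 [256.42984386 134.56867628]
0.062 [257.43619985 276.83158225]
0.07 [257.54444569 292.13368992]
-0.07 [258.992405    95.37106509]
-0.036 [259.46357578 130.82419571]
0.062 [261.34870752 272.67047392]
0.07 [261.55170941 287.94530207]
```

```bash

python3 -m pendant '[[[-0.057,0,-0.038,0],[-0.057,0,-0.038,0],[-0.057,0,-0.038,0],[-0.057,0,-0.038,0]]]' 0.7 | grep -E "pos|wrist_f|width"
python3 -m pendant '[[[0,0,0,0],[0,0,0,0],[0,0,0,0],[0,0,0,0],[0,0,0,0],[0,0,0,0]]]' 0.83 | grep -E "pos|wrist_f|grip"
python3 -m pendant '[[[0.05,0,-0.05,0],[0.15,0,-0.15,0],[0.3,0,-0.3,0],[0.45,0,-0.45,0],[0.45,0,-0.85,0],[0.45,0,-1,0],[0.45,0,-1,0]]]'
```

```text
tcp_pos: [0.4749, 0.1476, 0.1133]
wrist_force: [-0.6, 0.2, 0.5]
gripper_width: 0.314
tcp_pos: [0.4749, 0.1475, 0.1132]
wrist_force: [0.3, -0.7, 0.0]
gripper_width: 0.171
gripper_force: 0.0
time_s: 17.2
tcp_pos: [0.4866, 0.1035, 0.217]
ee_rot: [[0.221, -0.975, 0.007], [-0.975, -0.22, 0.003], [-0.002, -0.007, -1.0]]
wrist_force: [0.7, 0.0, -0.6]
gripper_width: 0.168
gripper_force: 0.0
```

```bash
python3 - <<'E'
from h import *
f=lambda im,s:cv2.resize(im,s,interpolation=cv2.INTER_CUBIC)
w=optics.capture('wrist')[:,:,::-1];im=optics.capture('scene')[:,:,::-1];t=optics.capture('top')[:,:,::-1]
w=np.clip((w/255.)**1.3*255,0,255).astype(np.uint8)
cv2.imwrite('pics/c7.png',np.hstack([f(w[80:280,176:336],(480,600)),np.vstack([f(im[150:230,170:255],(320,300)),f(t[186:246,180:244],(320,300))])]))
E
```

```text
(no output)
```

View pics/c7.png

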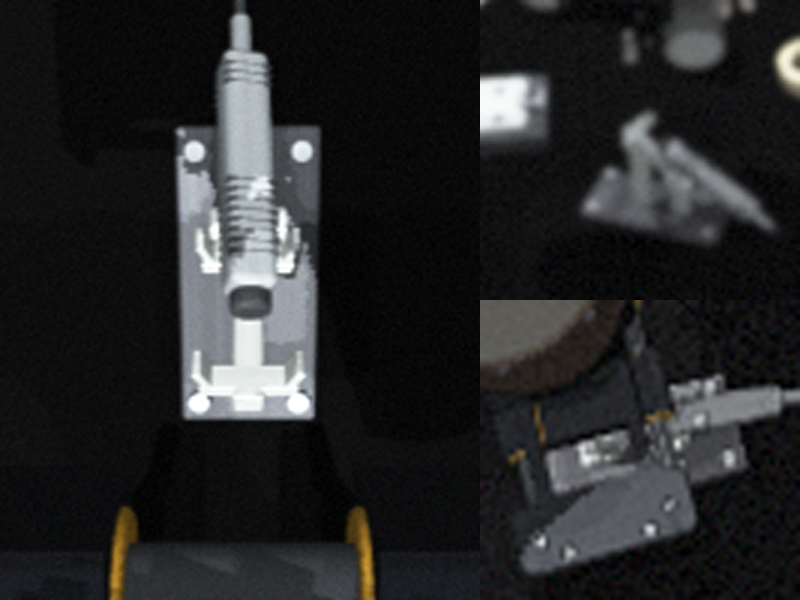

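The punch slid over the stop when I let go. It now leans on the lower cheeks: its cap is at wrist crop (250,302), shoulder at (243,55), point on the bench at scene crop (775,230). Rest cheek pairs show at wrist crop mid (248,378) upper and (249,240) lower. My seat estimate must have been too far downhill, so I re-measure from these.

```bash
cat >> h.py <<'E'
def tri(obs):
    A=[];b=[]
    for n,uv in obs:
        K,T=cal(n);R,t=T[:3,:3],T[:3,3];o=-R.T@t;d=R.T@np.linalg.inv(K)@np.array([uv[0],uv[1],1.]);d/=np.linalg.norm(d);P=np.eye(3)-np.outer(d,d);A.append(P);b.append(P@o)
    A=np.vstack(A);b=np.hstack(b);x=np.linalg.lstsq(A,b,rcond=None)[0];return x,np.linalg.norm(A@x-b)
E
python3 - <<'E'
from h import *
W=lambda x,y:(176+x/3,80+y/3)
s=sense();print(s["tcp_pos"],s["time_s"])
f=np.array([ray("wrist",W(*q),.008) for q in((178,127),(320,127),(315,419),(184,419))])
v=f[3]-f[0]+f[2]-f[1];yaw=np.arctan2(v[1],v[0]);print("foot",f.mean(0),np.degrees(yaw),np.linalg.norm(v)/2)
a=ray("wrist",W(248,378),.0995);b=ray("wrist",W(249,240),.064);u,y,z=frame(yaw)
print("up",a,"low",b,"sep",np.linalg.norm(a-b),"seats",a-.019*u,b+.031*u)
e=np.array([np.cos(yaw),np.sin(yaw),0])
print("in foot",(a-.019*u-f.mean(0))@e,(b+.031*u-f.mean(0))@e)
print("cap",tri([("wrist",W(250,302)),("scene",(221.8,188.7))]))
print("tip scene",ray("scene",(248.4,211.3),.003))
for h in(.03,.04,.05): print("shoulder@",h,ray("wrist",W(243,55),h))
# rail top end (wrist lowest bright mid) 
print("rail top",ray("wrist",W(248,408),.0987),"expect seat+",.027*u-.009*z)
# needle tip row search in wrist along centre column
w=cv2.imread('pics/w6.png')
im=optics.capture('wrist');g=im.mean(2);cv2.imwrite('pics/w8.png',im[:,:,::-1])
for r in range(40,100,3): print(r,g[r,246:268:2].astype(int))
E
```

```text
[0.48423081 0.10301488 0.21271486] 17.35
foot [0.47837578 0.11288142 0.008     ] 102.96117245744037 0.12696994677086018
up [0.4772328  0.12373513 0.0995    ] low [0.48528312 0.08549668 0.064     ] sep 0.0527942841059791 seats [0.48024615 0.1106424  0.08606497] [0.4803666  0.10685852 0.08592031]
in foot -0.002601486522287022 -0.006315977401985188
cap (array([0.48385295, 0.09551574, 0.08909791]), np.float64(0.008170533386542693))
tip scene [0.51128085 0.00501925 0.003     ]
shoulder@ 0.03 [0.50113977 0.02460277 0.03      ]
shoulder@ 0.04 [0.50115559 0.02466586 0.04      ]
shoulder@ 0.05 [0.50117141 0.02472895 0.05      ]
rail top [0.47479996 0.13437698 0.0987    ] expect seat+ [-0.00570951  0.02480729  0.01272792]
40 [21 16 17 21 22 17 21 17 19 23 14]
43 [17 17 22 22 19 21 21 19 19 23 19]
46 [13 17 17 23 18 18 18 19 28 18 24]
49 [21 21 20 21 22 18 22 21 20 21 16]
52 [21 18 21 20 23 16 26 17 24 17 19]
55 [25 20 20 24 20 17 24 25 20 20 20]
58 [18 19 19 25 19 20 23 24 19 25 21]
61 [19 21 15 20 24 14 22 22 23 16 12]
64 [19 21 19 18 21 15 24 17 20 21 16]
67 [18 23 20 13 23 23 22 23 14 17 20]
70 [21 20 24 21 24 23 21 20 22 24 22]
73 [21 20 22 14 23 23 19 17 18 24 20]
76 [22 17 32 40 25 21 23 25 15 23 25]
79 [22 24 68 92 26 23 20 21 17 15 20]
82 [21 17 66 95 28 20 19 20 22 14 21]
85 [ 22  42 177 193 144  21  24  24  22  24  23]
88 [ 20  58 182 197 168  35  18  24  13  18  23]
91 [ 19  59 184 197 173  36  21  17  20  21  19]
94 [ 19  72 183 196 170  43  18  18  18  25  18]
97 [ 55 183 201 179 163 120  79  37  16  20  23]
```

```bash
python3 - <<'E'
from h import *
s=sense();R=s["ee_rot"];print(s["tcp_pos"],R.round(3))
tip=ray("wrist",(251.5,75.5),.002); K,T=cal("wrist"); 
uv=(176+250/3,80+302/3)
from scipy.optimize import brentq
f=lambda h:np.linalg.norm(ray("wrist",uv,h)-tip)-.139
for h in np.arange(.05,.12,.01): print(round(h,3),f(h).round(4),end=' ')
h=brentq(f,.06,.13); cap=ray("wrist",uv,h); d=(cap-tip)/np.linalg.norm(cap-tip)
print("\n",tip,cap,"tilt",np.degrees(np.arcsin(d[2])),"yaw",np.degrees(np.arctan2(d[1],d[0])),proj("scene",tip),proj("scene",cap))
for L in(.07,.078): 
    g=tip+d*L; print(L,g,R.T@(g-s["tcp_pos"]))
E
```

```text
[0.48412656 0.10304371 0.21231795] [[ 0.221 -0.975 -0.002]
 [-0.975 -0.221 -0.001]
 [ 0.     0.002 -1.   ]]
0.05 -0.0139 0.06 -0.0121 0.07 -0.0096 0.08 -0.0062 0.09 -0.0022 0.1 0.0025 0.11 0.0078 
 [0.51284532 0.00072465 0.002     ] [0.48187622 0.09943322 0.09483606] tilt 41.90406094811382 yaw 107.41887215938814 [249.73098407 211.68113795] [218.6516753  186.85477674]
0.07 [0.49724937 0.050434   0.04875197] [ 0.05415709 -0.00155042  0.16358002]
0.078 [0.49546698 0.05611507 0.05409505] [ 0.04822448 -0.00105341  0.15823614]
```

```bash

python3 -m pendant '[[[0.25,-0.013,0,-0.04],[0.505,-0.013,0.3,-0.04],[0.505,-0.013,0.6,-0.04],[0.505,-0.013,0.9,-0.04],[0.505,-0.013,1,-0.04]]]' 0.4 | grep -E "pos|wrist_f|width"
python3 -m pendant '[[[0,0,0.3,0],[0,0,0.5,0],[0,0,0.68,0],[0,0,0.68,0]]]' | grep -E "pos|wrist_f|width"
python3 -m pendant '[[[0,0,0,0],[0,0,0,0],[0,0,0,0],[0,0,0,0],[0,0,0,0],[0,0,0,0],[0,0,0,0]]]' 0.83 | grep -E "pos|wrist_f|grip"
```

```text
tcp_pos: [0.4945, 0.0534, 0.1094]
wrist_force: [-0.3, -0.7, 0.0]
gripper_width: 0.532
tcp_pos: [0.4957, 0.0541, 0.0432]
wrist_force: [-1.1, -0.4, -0.6]
gripper_width: 0.599
tcp_pos: [0.498, 0.0549, 0.0457]
wrist_force: [1.1, 1.0, 1.7]
gripper_width: 0.226
gripper_force: 27.6
```

```bash

python3 -m pendant '[[[0,0,0,0],[0,0,0,0]]]' | grep -E "wrist_f|grip"
python3 -m pendant '[[[0.05,0,-0.2,0],[0.2,0,-0.4,0],[0.4,0.3,-0.7,0],[0.6,0.6,-0.8,0],[0.81,0.75,-0.8,0],[0.81,0.75,-0.8,0]]]' | grep -E "pos|wrist_f|grip"
python3 - <<'E'
from h import *
g=optics.capture('wrist').mean(2);cv2.imwrite('pics/w9.png',g)
m=(g[0:240,180:330]>90).astype(np.uint8);n,l,st,c=cv2.connectedComponentsWithStats(m)
for i in range(1,n):
    if st[i,4]>60: print(st[i],c[i].round(1))
s=g[:240:8,216:300:4]
for i,r in enumerate(s): print(i*8,''.join(' .:-=+*#%@'[int(v/25.6)] for v in r))
E
```

```text
wrist_force: [1.4, -0.5, 2.2]
gripper_width: 0.229
gripper_force: 27.7
tcp_pos: [0.4467, -0.0471, 0.1248]
wrist_force: [1.4, 0.4, -1.2]
gripper_width: 0.217
gripper_force: 28.6
[144  14   6  17  62] [147.3  23.2]
[   0   23   97   34 1738] [46.5 37.6]
[  59  136   34  104 2347] [ 75.2 200.1]
0 :::::::::::::::::....
8 :::::::::::::........
16 :::::::::::..........
24 =%%@=::::............
32 ##########-..........
40 +%:#**#####%#%#......
48 ::::::::.**####......
56 ::::::........-......
64 ::::.:...............
72 ::...................
80 ::...................
88 ::...................
96 .....................
104 .....................
112 .....................
120 .....................
128 .....................
136 .........::..........
144 .........++..........
152 :::......@@..........
160 ........=@@*.........
168 ........+@@%.........
176 ........-@@#.........
184 .......@@@@@@@.......
192 :.:.:.+*%@@@@%.......
200 ......+=*%%##=:......
208 ......*%@@@@@%.......
216 ....:.*%@@@@@%.......
224 :.....-%@@@@@%:......
232 ::....:%@@@@@%:......[ WARN:0@2.474] global loadsave.cpp:1063 imwrite_ Unsupported depth image for selected encoder is fallbacked to CV_8U.
```

```bash
python3 - <<'E'
from h import *
print(ray("wrist",(262,52),.02)); s=sense();R=s["ee_rot"]
for L in(.07,.075,.08):
    a,q,g=tilt(np.array([255.5,138]),.008,L);print(L,a,q[2],g+L*(np.cos(q[0])*R[:,0]+np.sin(q[0])*R[:,2]))
E
```

```text
[ 0.47787753 -0.15861406  0.02      ]
0.07 39.230337230309686 -0.0007836809401400075 [ 0.46390299 -0.09798187  0.08843949]
0.075 44.8425386797365 -0.0008135045066630261 [ 0.46357325 -0.09698452  0.07982396]
0.08 49.226257236708975 -0.0008401443601645604 [ 0.46327872 -0.09609364  0.07212815]
```

```bash

python3 -m pendant '[[[0,0,0.35,0],[0,0,0.65,0],[0,0,0.76,0],[0,0,0.76,0]]]' | grep -E "pos|wrist_f|grip"
python3 -m pendant '[[[0,0,0,0],[0,0,0,0],[0,0,0,0]]]' 0.795 | grep -E "wrist_f|grip"
python3 -m pendant '[[[-0.05,0,0.1,0],[-0.1,0,0.2,0],[-0.15,0,0.3,0],[-0.17,0,0.38,0],[-0.18,0,0.43,0],[-0.18,0,0.43,0]]]' | grep -E "pos|wrist_f|grip"
```

```text
tcp_pos: [0.4482, -0.0449, 0.047]
wrist_force: [-0.1, -1.0, -1.3]
gripper_width: 0.213
gripper_force: 28.6
wrist_force: [-0.1, 0.4, -1.6]
gripper_width: 0.21
gripper_force: 28.6
tcp_pos: [0.4455, -0.0275, 0.0067]
wrist_force: [0.5, -1.5, 3.1]
gripper_width: 0.21
gripper_force: 8.5
```

```bash

python3 -m pendant '[[[0,0,0.02,0],[0,0,0.02,0],[0,0,0.02,0],[0,0,0.02,0]]]' 0.6 | grep -E "pos|wrist_f|grip"
python3 -m pendant '[[[0,0,0,0],[0,0,-0.3,0],[0,0,-0.6,0],[0,0,-1,0],[0,0,-1,0],[0,0,-1,0]]]' 0.3 | grep -E "pos|wrist_f|grip"
python3 -m pendant '[[[-0.2,0,-0.4,0],[-0.4,0,-0.8,0],[-0.4,0,-0.8,0],[-0.4,0,-0.8,0]]]' 0.3 | grep -E "pos|wrist_f|grip"
python3 - <<'E'
from h import *
g=optics.capture('wrist').mean(2)
m=(g[:250,150:400]>90).astype(np.uint8);n,l,st,c=cv2.connectedComponentsWithStats(m)
for i in range(1,n):
    if st[i,4]>60: print(st[i],c[i].round(1))
s=g[60:256:6,200:312:4]
for i,r in enumerate(s): print(60+i*6,''.join(' .:-=+*#%@'[int(v/25.6)] for v in r))
E
```

```text
tcp_pos: [0.4444, -0.0279, 0.0041]
wrist_force: [1.2, -0.5, 0.4]
gripper_width: 0.387
gripper_force: 0.0
tcp_pos: [0.4448, -0.0277, 0.105]
wrist_force: [-0.6, -1.0, 0.1]
gripper_width: 0.696
gripper_force: 0.0
tcp_pos: [0.432, 0.0107, 0.1837]
wrist_force: [0.1, -0.9, -0.3]
gripper_width: 0.699
gripper_force: 0.0
[211   0  39  28 573] [235.5   9. ]
[  97   63   18  127 1607] [104.9 134.1]
[  13  185   56   65 2010] [ 41.  212.8]
60 .........  .                
66 ........      -             
72    .. ..      =             
78              :%-            
84              :%-            
90              :%:            
96             .#**      .     
102             =%%%=           
108             +%%%:           
114             +%@%:           
120             *%%%:           
126             *%%%.           
132            .*%%%.           
138             @@@%.           
144   ...      .*%%%            
150 .......  ...%@@*            
156  . ..  ...  +@@*            
162 ...   ...   %@@+            
168  ..    . .  #@+-            
174  . .    .   #@#-            
180 . .         @@@+            
186 ::..       .:++:            
192 ***=+    ... ...            
198 **@@*                       
204 ::=**                       
210 :::*+ . . . .. .            
216 +=-*+ .. ....... .          
222 +++++.....  . ...           
228   :*+ ..  .......           
234   :*=...   .... .           
240   **=  . . ... ..         . 
246   **- .  . .......          
252   ++: .. .. ............ .
```

```bash
python3 - <<'E'
from h import *
g=optics.capture('wrist').mean(2)
def cx(r,lo=238,hi=275,t=60):
    v=g[r,lo:hi]; k=np.where(v>t)[0]; return (lo+(k[0]+k[-1])/2, len(k)) if len(k) else None
for r in list(range(58,70,2))+list(range(182,196,2)): print(r,cx(r))
rr=np.arange(105,180,3);P=np.polyfit(rr,[cx(r)[0] for r in rr],1)
f=lambda r:(np.polyval(P,r),r)
s=sense();R=s["ee_rot"];p,c=ray("wrist",f(62),.006),ray("wrist",f(190),.009);d=c-p;L=np.linalg.norm(d);d/=L
print(P,L,p,c,np.degrees(np.arctan2(d[1],d[0])))
g=c-d*.0185;t=R.T@(g-s["tcp_pos"]);td=R.T@d;print(g,t,np.degrees(np.arctan2(-td[1],-td[0])))
E
```

```text
58 None
60 None
62 (np.float64(255.5), 2)
64 (np.float64(255.0), 3)
66 (np.float64(255.5), 4)
68 (np.float64(255.5), 4)
182 (np.float64(253.0), 15)
184 (np.float64(252.5), 12)
186 (np.float64(253.0), 11)
188 (np.float64(253.0), 11)
190 (np.float64(252.5), 8)
192 None
194 None
[-2.28205128e-02  2.56797692e+02] 0.1404558228433181 [ 0.4666134  -0.10153258  0.006     ] [0.42828986 0.03356052 0.009     ] 105.83771085481123
[0.4333376  0.01576686 0.00860486] [-0.0049736  -0.00445742  0.17377583] 1.4748377750086006
```

```bash

python3 -m pendant '[[[-0.05,-0.045,0.3,0.013],[-0.05,-0.045,0.7,0.013],[-0.05,-0.045,1,0.013],[-0.05,-0.045,1,0.013]]]' 0.6 | grep -E "pos|wrist_f|grip"
python3 -m pendant '[[[0,0,0.3,0],[0,0,0.6,0],[0,0,0.75,0],[0,0,0.79,0],[0,0,0.79,0]]]' | grep -E "pos|wrist_f|grip"
python3 -m pendant '[[[0,0,0,0],[0,0,0,0],[0,0,0,0],[0,0,0,0]]]' 0.79 | grep -E "grip"
python3 -m pendant '[[[0,0,0,0],[0,0,0,0]]]' 0.795 | grep -E "pos|grip"
```

```text
tcp_pos: [0.431, 0.0144, 0.0794]
wrist_force: [0.7, -0.1, -0.8]
gripper_width: 0.441
gripper_force: 0.0
tcp_pos: [0.4357, 0.0163, 0.0053]
wrist_force: [-0.7, 0.6, -0.2]
gripper_width: 0.403
gripper_force: 0.0
gripper_width: 0.225
gripper_force: 0.7
tcp_pos: [0.435, 0.0163, 0.0054]
gripper_width: 0.21
gripper_force: 5.9
```

```bash

python3 -m pendant '[[[0,0,-0.1,0],[0,0,-0.2,0],[0.03,0,-0.3,0],[0.08,0,-0.4,0],[0.13,0,-0.5,0],[0.2,0,-0.6,0],[0.26,0,-0.7,0],[0.34,0,-0.83,0]]]' | grep -E "pos|wrist_f|grip"
python3 -m pendant '[[[0,0,0,0],[0,0,0,0],[0,0,0,0]]]' 0.83 
cat >> h.py <<'E'
def asc(g,r0,r1,c0,c1,sr,sc):
    for r in range(r0,r1,sr): print(r,''.join(' .:-=+*#%@'[int(v/25.6)] for v in g[r,c0:c1:sc]))
E
python3 - <<'E'
from h import *
g=optics.capture('wrist').mean(2)
asc(g,70,150,236,280,3,2)
E
```

```text
tcp_pos: [0.4445, -0.0168, 0.089]
wrist_force: [-0.6, -0.9, -2.0]
gripper_width: 0.204
gripper_force: 4.4
time_s: 25.25
tcp_pos: [0.4452, -0.0159, 0.0884]
ee_rot: [[0.274, -0.962, 0.001], [-0.962, -0.274, 0.0], [0.0, -0.001, -1.0]]
wrist_force: [0.7, 1.9, 0.4]
gripper_width: 0.201
gripper_force: 30.0
70 :.:.:..:::::....:.::..
73 ....::::.:.....:....::
76 ::::.:..........:..:..
79 ...:.::.......:.....::
82 .::....:.:.::.:..:...:
85 ...:.:..:.:....:.::...
88 .:.:.....:.:..:.:..:..
91 ..:::::.:::.:.:.::.:..
94 ....::.:......:.::...:
97 :::..:..::=:.....::.::
100 ....::..:+#+....::..:.
103 ..:..::.:*#+..::.:.:..
106 ...:.::::*#+...::.....
109 ....::::%@@@#.:.:.....
112 :....:.-@@@@@::......:
115 :.:..:.-@@@@@:.::.:.::
118 :......-@@@@@:.::.:.:.
121 ...:...-@@@@@:..::...:
124 ...:.-*%@@@@@%+:.:.::.
127 :...-@@@@@@@@@@@=..:::
130 .:..%%@@@@@@@@@%#....:
133 :...%@@@@@@@@@@@#.....
136 :...#@@@@@@@@@@@*....:
139 :..:%%@@@@@@@@@%#.....
142 :...@@@@@@@@@@@@%.....
145 ...:@@@@@@@@@@@@@.....
148 ...:@@@@@@@@@@@@@....:
```

```bash
python3 - <<'E'
from h import *
s=sense();R=s["ee_rot"];tip=ray("wrist",(255.5,96.5),.002)
for off in(.004,.006):
    g=s["tcp_pos"]-R[:,2]*off; d=g-tip; L=np.linalg.norm(d); t=R.T@(d/L); print(off,L,np.degrees(np.arcsin(d[2]/L)),"lat",t[1]*L,tip)
u,y,z=frame(np.radians(103))
S=np.array([.4803,.1088,.086])
for off in (.005,):
  for e,up in((.04,.01),(0,.006)):
    T=S+u*(.1215-.07+up)+z*e-np.array([0,0,off]); print(T, "delta",T-s["tcp_pos"])
E
```

```text
0.004 0.12134985626136018 48.06172014332292 lat 0.0008900254569046687 [ 0.46829444 -0.0936297   0.002     ]
0.006 0.12284504702936207 48.685060134104596 lat 0.0008900254569046632 [ 0.46829444 -0.0936297   0.002     ]
[0.47688012 0.12361315 0.15277134] delta [0.0317407  0.13951744 0.0645034 ]
[0.4711538  0.14841656 0.12165864] delta [0.02601438 0.16432085 0.0333907 ]
```

```bash

python3 -m pendant '[[[0,0,-0.4,0],[0,0,-0.8,0],[0,0,-0.8,0]]]' >/dev/null
python3 -m pendant '[[[0,0,-0.4,0],[0,0,-0.7,0],[-0.3,-0.2,-0.7,0],[-0.63,-0.355,-0.7,0],[-0.63,-0.355,-0.7,0]]]' >/dev/null
python3 -m pendant '[[[-0.3,-0.2,0,0.025],[-0.625,-0.355,0,0.025],[-0.625,-0.355,0,0.025]]]' >/dev/null
python3 -m pendant '[[[0,0,0.4,0],[0,0,0.5,0],[0,0,0.6,0],[0,0,0.6,0]]]' 
python3 - <<'E'
from h import *
g=optics.capture('wrist').mean(2);cv2.imwrite('pics/wA.png',g.astype(np.uint8))
asc(g,60,260,196,318,4,2)
E
```

```text
time_s: 26.8
tcp_pos: [0.478, 0.123, 0.1771]
ee_rot: [[0.224, -0.975, -0.003], [-0.975, -0.224, -0.002], [0.001, 0.003, -1.0]]
wrist_force: [1.0, 0.4, -1.8]
gripper_width: 0.204
gripper_force: 30.0
60 :::::::::::::::..............................................
64 ::::.::::::::::..............................................
68 :::::::::::::::..............................................
72 .....:::::::::...............................................
76 ......::::::::...............................................
80 .......:.:::::...............................................
84 .............................................................
88 .............................................................
92 .............................................................
96 .............................................................
100 .............................:+=.............................
104 ................:::::::::::::=++::::::::::...................
108 ...............*########*+*##+#**###**####=..................
112 ...............*%@@@%###+++#%@@@@###*@@@@#=.......
[... 1687 characters left out ...]
%@=%%%%%%%%%%%%%+%@@-::::::.............
220 .......:..:::......:...===+********===:::::::::::............
224 ..:.:.:.:..............*#%%%%%%%%%%%%#........::::...........
228 ..........::.:.. ......+#%%%%%%%%%%%#+.....  ..::::..........
232 ......:.:..............===*********+=+:...... .:::::.........
236 ............... .......#%%%%%%%%%%%%%%..........::::.......:.
240 .....:................:#%%%%%%%%%%%%%#:..... ....::..........
244 ............... .......#%%%%%%%%%%%%%#:...... .. .:..........
248 ........::............:#%%%%%%%%%%%%%#:.......... .::........
252 ..:....=+==.. .........*@@@@@@@%%%%%%#........ ...-=++.......
256 ......:**==.    .......=#*+++++===-=**........ .  ==**::.....
```

```bash

python3 -m pendant '[[[0.15,-0.032,0.15,0],[0.15,-0.032,0.15,0],[-0.05,-0.032,0.35,0],[-0.13,-0.032,0.43,0],[-0.13,-0.032,0.43,0],[-0.13,-0.032,0.43,0]]]' | grep -E "pos|wrist_f"
python3 - <<'E'
from h import *
g=optics.capture('wrist').mean(2);cv2.imwrite('pics/wB.png',g.astype(np.uint8))
asc(g,84,200,196,318,3,2)
E
```

```text
tcp_pos: [0.4793, 0.1375, 0.1361]
wrist_force: [0.2, -0.3, -0.8]
84 ..::::::::::.................................................
87 ...:::::::::................................................:
90 ....:::.:::....:=+++==+++=+++++++++++++++++++++..............
93 ...............=%%%%%%%%%%%%%%%%%%%%%%%%%%%%%%%-.............
96 ...............=#%@@@#%%%%%%%%%%%%%%%%%%%%@@@%%:.............
99 ...............-#@@@@@##%%%%%#+#%%%%%%%%%@@@@@#:.............
102 ...............-#@@@@@%%%%%%*+**%#%%%%%%%@@@@@#:.............
105 ...............-#%@@@###%%#**+*+###%%%%%%%@@@%#:.............
108 .:.............-#%%%%%##%%****%##%##%%%%%%%%%%#:.............
111 ...............:*%%%%%%#%%**%@@@@####%%%%%%%%%#:.............
114 ...............-#%%%%#%#%#**@@@@@####%%%%%%%%%#:.............
117 .......:.......:#%%%%###%***@@@@@#####%%%%%%%%#...:..........
120 ...............:#%%%%%###***@@@@@#####%%%%%%%%#..............
123 ...:............#%%%%**@@@@*@@@@@*+*@@@@%##%%%*..............
126 ...............:#%%%%*#@@@@@@@@@@@@@@@@@###%%%*......:.......
129 ........:......:#%#*%*#@@@@@@@@@@@@@@@@@##%##%*
[... 832 characters left out ...]
@@*@@@@@@@@@@@@@@@@++++++...............
171 ::::.:::.::.::..+@@@@@@@@@@@@@@@@@@@@@@@*#+++*...............
174 ::::....:.::.:::+@@@@@@@@@@@@@@@@@@@@@@@#+++++...............
177 :::::::::::::.::+@@@@@@@@@@@@@@@@@@@@@@@@+++++...............
180 ::::::.::::::.::=@@@@@@@@@@@@@@@@@@@@%@@@@*##*........ ......
183 :::::.:::.:::::.=@@@@@@@@@@@@@@@@@@@@%@@@#*#**...............
186 ::::::.:::.:::::-@@@@@@@%@@@@@@@@@@@@%@@@*#@%+...............
189 ::::::::::.:::::-@@@%@@@%@@@@@@@@@@%%%@@@%%@@+...............
192 :::::::.::.:::::-@@@@%%#+#@@@@@@@@@#++@@@%%@@+...............
195 :::::::::::::::.:@@@@@%@%%@@@@@@@@@@%%@@%%@@@+...............
198 :::::...::.:.::::@@@@@@*+%@@@@@@@@@%#+@@%@@@@+...............
```

```bash
python3 - <<'E'
from h import *
s=sense();R=s["ee_rot"];C=cal("wrist");print(s["tcp_pos"],s["time_s"])
u,y,z=frame(np.radians(103))
for S in(np.array([.4836,.1088,.086]),np.array([.4836,.1108,.086])):
  print(S[1],*[(n,proj("wrist",S+a*u+b*z,C).round(1)) for n,a,b in(("lipup",-.0365,-.0045),("lipdn",-.0465,-.0045),("horn",-.0365,-.001),("cheekL lo",-.036,.001),("cheekL hi",-.026,.001),("cheekU lo",.014,.001))])
for L,th in((.1215,48.),(.1215,47)):
  th=np.radians(th);g=s["tcp_pos"]-R[:,2]*.005;d=np.cos(th)*R[:,0]+np.sin(th)*R[:,2];n=np.sin(th)*R[:,0]-np.cos(th)*R[:,2]
  for q in(g+L*d,g+(L-.034)*d+.009*n,g+(L-.034)*d):
    print(th,proj("wrist",q,C).round(1), "slope coords:",((q-S)@u*1e3).round(1),((q-S)@y*1e3).round(1),((q-S)@z*1e3).round(1))
E
```

```text
[0.47943962 0.13744109 0.13623389] 27.5
0.1088 ('lipup', array([259.7, 134.9])) ('lipdn', array([259.6, 125.2])) ('horn', array([259.7, 132.1])) ('cheekL lo', array([259.8, 131. ])) ('cheekL hi', array([259.8, 141.2])) ('cheekU lo', array([260. , 186.6]))
0.1108 ('lipup', array([259.1, 137.3])) ('lipdn', array([259.1, 127.7])) ('horn', array([259.2, 134.6])) ('cheekL lo', array([259.2, 133.5])) ('cheekL hi', array([259.2, 143.7])) ('cheekU lo', array([259.4, 189.2]))
0.8377580409572782 [256.5  96.2] slope coords: -63.3 -2.1 13.7
0.8377580409572782 [256.5 119.3] slope coords: -29.8 -2.1 24.4
0.8377580409572782 [256.5 128.1] slope coords: -29.3 -2.1 15.5
0.8203047484373349 [256.5  94.1] slope coords: -63.4 -2.1 15.8
0.8203047484373349 [256.5 117.9] slope coords: -29.7 -2.1 26.0
0.8203047484373349 [256.5 126.7] slope coords: -29.4 -2.1 17.0
```

```bash

python3 -m pendant '[[[0,0.015,0.06,0],[-0.064,0.015,0.12,0],[-0.064,0.015,0.12,0],[-0.064,0.015,0.12,0]]]' | grep -E "pos|wrist_f"
python3 -m pendant '[[[-0.015,0,0.015,0],[-0.015,0,0.015,0]]]' | grep -E "pos|wrist_f"
python3 - <<'E'
from h import *
g=optics.capture('wrist').mean(2);cv2.imwrite('pics/wC.png',g.astype(np.uint8))
asc(g,84,160,206,310,2,2)
s=sense();R=s["ee_rot"]
u,y,z=frame(np.radians(103));S=np.array([.4836,.108,.086])
th=np.radians(48);q=s["tcp_pos"]-R[:,2]*.005+.0875*(np.cos(th)*R[:,0]+np.sin(th)*R[:,2]);print([((q-S)@a*1e3).round(1) for a in(u,y,z)])
E
```

```text
tcp_pos: [0.4759, 0.1429, 0.1232]
wrist_force: [0.3, -1.3, -0.3]
tcp_pos: [0.4759, 0.1438, 0.1226]
wrist_force: [0.0, -5.0, 4.7]
84 ::::::..=%%%%%%%%%%%%%%%%%%%%%%%%%%%%%%%%#:.........
86 :::::::.=%%%%%%%%%%%%%%%%%%%%%%%%%%%%%%%%#:.........
88 ::::::..=%%@@@%%%%%%%%%%%%%%%%%%%%%%@@@@%#:.........
90 ::::::..=%@@@@@%%%%%%%%%%%#%%%%%%%%@@@@@%#:.........
92 ::::::..=%@@@@@%%%%%%%%%#**%%%%%%%%@@@@@@#..........
94 ..::....-#@@@@@%%%%%%%#%***#%%%%%%%@@@@@%*..........
96 ........-#@@@@@#%%%%%%#*+**###%%%%%@@@@@%*..........
98 ....:...-#%%%%%%#%%%%%**+***##%%%%%%#@%%%*..........
100 ........-#%%%%%%%%%%%%**+***##%%%%%%%%%%%*..........
102 ........:#%%%%%%#%%%%%**@@@@###%%%%%%%%%%*..........
104 ........:#%%%%%%#%%%%#*%@@@@###%%%%%%%%%%*..........
106 ........:#%%%%%%%%%%%#*%@@@@####%%%%%%%%%*..........
108 ........:#%%%%%%#%%%%**%@@@@####%%%%%%%%%+.....:....
110 ........:#%%%%%%%%%%%**@@@@@####%%%%%%%%%*..........
112 ........:#%%%%###%%%#**@@@@@####%%%%%%%%%+..........
114 ........:#%%%%%%@@@@@**@@@@@##@@@@%%%%%%%+..........
116 ........:#%%%%#*@@@@@++@@@@@##@@@@@##%%%%+..........
118 ......
[... 542 characters left out ...]
@@##%%:..........
138 .........+%%#*@@@@@%@@@@@@@@@@@@@@@@%##%#:..........
140 .........+%%%*@@@@@@@@@@@@@@@@@@@@@@@##%%:...:......
142 .........=%%%%@@@@@@@@@@@@@@@@@@@@@@@#%%#:..........
144 .........=%%%%@@@@@@@@@@@@@@@@@@@@@@#%%%#:..........
146 .........=%%%%%%###%@@@@@@@@@@@@%%%%##%%#:..........
148 .........=%%%%%#***@@@@@@@@@@@@@######%%#:..........
150 .........=%%%%##***@@@@@@@@@@@@@######%%#:..........
152 :::.::::.=%%%%#****@@@@@@@@@@@@@######%%#:..........
154 :::::::::=#%%%#****@@@@@@@@@@@@@######%%#:..........
156 ..:::..::=#%%%#****@@@@@@@@@@@@@#######%#...........
158 .........=#%#%%#***@@@@@@@@@@@@@#######%#...........
[np.float64(-32.1), np.float64(-0.5), np.float64(-0.9)]
```

```bash

python3 -m pendant '[[[0,0,0,0],[0,0,0,0],[0,0,0,0],[0,0,0,0],[0,0,0,0],[0,0,0,0]]]' 0.6 | grep -E "time|pos|wrist_f|grip"
python3 - <<'E'
from h import *
g=optics.capture('wrist').mean(2);cv2.imwrite('pics/wD.png',g.astype(np.uint8))
asc(g,84,160,206,310,3,2)
E
```

```text
time_s: 28.75
tcp_pos: [0.4756, 0.1447, 0.1217]
wrist_force: [-0.2, 0.1, 0.2]
gripper_width: 0.398
gripper_force: 0.0
84 ::::::..=%%%%%%%%%%%%%%%%%%%%%%%%%%%%%%%%#:.........
87 ::::....=%%@@@%%%%%%%%%%%%#%%%%%%%%%@@@@%#:.........
90 ::::....=%@@@@@%%%%%%%%%#**%%%%%%%%@@@@@%#..........
93 :.......=%@@@@@%%%%%%%#*+**##%%%%%%@@@@@%#:.........
96 ........=%%@@@%%%%%%%%**+***##%%%%%%@@@%%#..........
99 ........=#%%%%%%%%%%%%**@@@@###%%%%%%%%%%*..........
102 ........-#%%%%%%%%%%%#*%@@@@####%%%%%%%%%*..........
105 ........-#%%%%%%%%%%%**%@@@@%###%%%%%%%%%*..........
108 ........:#%%%%%%%%%%%**%@@@@%###%%%%%%%%%*..........
111 ........:#%%%%%%#%%%#**@@@@@%###%%%%%%%%%*..........
114 ........:#%%%%##@@@@@++@@@@@#%@@@@@##%%%%*..........
117 ........:#%%%%#*@@@@@@@@@@@@@@@@@@@###%%%+..........
120 ........:#%%%%*#@@@@@@@@@@@@@@@@@@@#%#%%%+........:.
123 ........:*%#@@@#@@@%%@@@@@@@@@@*@@@%@@###+..........
126 .........#%*@@@@@@@##%@@@@@@@@##@@@@@@###=..........
129 .........##*@@@@@@@%@@@@@@@@@@@@@@@@@@###=..........
132 .........*%#@@@@@@@#%@@@@@@@@@@#@@@@@@##%-..........
135 .........*%%#@@@@@@@@@@@@@@@@@@@@@@@@##%%::.........
138 .........*%%%*@@@@@@@@@@@@@@@@@@@@@@%##%%:..........
141 .........+%%%%@@@@@@@@@@@@@@@@@@@@@@@#%%%:..........
144 .........+%%%%@@@@@@@@@@@@@@@@@@@@@@##%%#:...:......
147 .........+%%%%%#***@@@@@@@@@@@@@######%%#:..........
150 ..:......=%%%%%****@@@@@@@@@@@@@######%%#:..........
153 ::::.....=%%%%#****@@@@@@@@@@@@@%#####%%#:..........
156 :::......=#%%%#****@@@@@@@@@@@@@%*#####%#:..........
159 .........=###%#****@@@@@@@@@@@@@%#**##*##...........
```

```bash

python3 -m pendant '[[[0.02,0,0.07,0],[0.02,0,0.07,0],[0.02,0,0.07,0]]]' | grep -E "pos|wrist_f|grip"
python3 -m pendant '[[[0,0,0,0],[0,0,0,0],[0,0,0,0],[0,0,0,0],[0,0,0,0],[0,0,0,0]]]' 0.83 | grep -E "pos|wrist_f|grip"
```

```text
tcp_pos: [0.4759, 0.1424, 0.1143]
wrist_force: [0.1, 1.1, -0.2]
gripper_width: 0.4
gripper_force: 0.0
tcp_pos: [0.4761, 0.1427, 0.1149]
wrist_force: [-0.6, 0.0, 0.2]
gripper_width: 0.203
gripper_force: 30.0
```

```bash

python3 -m pendant '[[[0.1,0,-0.1,0],[0.3,0,-0.3,0],[0.3,0,-0.7,0],[0.3,0,-1,0],[0.3,0,-1,0]]]' | grep -E "pos|wrist_f|grip"
python3 -m pendant '[[[-0.4,-0.2,-0.2,0],[-0.92,-0.45,-0.2,0],[-0.92,-0.45,-0.2,0]]]' >/dev/null
python3 -m pendant '[[[-0.45,-0.22,0,0],[-0.92,-0.45,0,0],[-0.92,-0.45,0,0]]]' >/dev/null
python3 -m pendant '[[[-0.45,-0.22,0,0],[-0.92,-0.45,0,0],[-0.92,-0.45,0,0]]]' >/dev/null
python3 -m pendant '[[[0,0,0,0.567],[0,0,0,0.567],[0,0,0,0.567],[0,0,0,0.567],[0,0,0,0.567],[0,0,0,0.567],[0,0,0,0.567],[0,0,0,0.567]]]'
python3 - <<'E'
from h import *
g=optics.capture('wrist').mean(2);cv2.imwrite('pics/wE.png',g.astype(np.uint8))
print(proj("wrist",(.485,.361,.026)),proj("wrist",(.483,.3566,.026)))
asc(g,30,260,130,390,5,3)
E
```

```text
tcp_pos: [0.4854, 0.1137, 0.2198]
wrist_force: [0.0, 1.2, -2.4]
gripper_width: 0.202
gripper_force: 30.0
time_s: 31.9
tcp_pos: [0.5519, 0.4111, 0.2335]
ee_rot: [[-0.791, -0.612, -0.002], [-0.612, 0.791, -0.002], [0.003, -0.0, -1.0]]
wrist_force: [0.5, -0.5, -1.9]
gripper_width: 0.204
gripper_force: 30.0
[256.38097507  96.32164723] [254.47442673  92.55102352]
30 . . ......... ...... .... .......... ...                  .          .. . .           .
35 .. .................... ... ...... .....                                 .   .    .... 
40 ......... .. .. ... ... . ... ......                                   .... .. ....   .
45  ... ........ ..*****+******+++++++++=---------:::::::::::.                 . .   .  . 
50 ..... ... .. ...****************+==========-=====-======-=:             ..    ....  . .
55 .......... .....*****@@@@@@@@@@@@@@@@@@@@@@@@@@@@@@@@=====:                .    .     .
60 .. .           .**===@@@@@@@@@@@@@@@@@@@@@@@@@@@@@@@@==---.                .. .   . .*@
65 ..         .    -=-==@@@@@@===@@@@@@@@@@@@@@@@@@@@@@@--=--.                ..     . @@@
70 .       
[... 2776 characters left out ...]
 ..   ..:=====++===*****+****###@@@%%@@@@@@@@@@@@@@@@%%@@@
225 =+=..      .++=====++++==+:.  ..     :=+++++++=-    .#***##*@@%@%%%@@@@@@@@@@@@@@@@@@@@
230 =--...    :=--+---::-==:=++: ...     :=+++++++=:     ****#*%@@@%@@@@@@@@@@@@@@@@@@@@@@@
235 . . .... ...::::.:...:...:::  .      ::--=-==-:: ..  .**+..::::::-:::::::::-:::::-:::*@
240      ..  .  .  ..... . ..    .       -=+++++++==      -#.         . ..  .. .. .. . . ..
245   .     . ...         .              -=++++++++=       ..     .    .    ..     .       
250  . .. . .    .    . .  . . ::        -+++++++++=        ::       .  ..   . ..  .   .  .
255  .        .     . .....  . -:.       :=+=+++++=-        :-.. .  . .  .      .. .    .
```

```bash

python3 -m pendant '[[[0,0.35,0.1,0],[0,0.35,0.3,0],[0,0.35,0.3,0],[0,0.35,0.3,0]]]' | grep -E "pos"
python3 - <<'E'
from h import *
im=optics.capture('wrist');g=im.mean(2);cv2.imwrite('pics/wF.png',g.astype(np.uint8))
c=proj("wrist",(.485,.361,.026)).astype(int);print(c)
asc(g,c[1]-24,c[1]+24,c[0]-40,c[0]+44,1,1)
E
```

```text
tcp_pos: [0.5308, 0.4392, 0.2042]
[225  94]
70 @@@@@@@@@@@@@@@@@@@@@@@@@@@@@@@@@@@@@@@@@@@@@@@@@@@@@@@@@@@@@@@@@@@@@@@@@=--===-=--=
71 @@@@@@@@@@@@@@@@@@@@@@@@@@@@@@@@@@@@@@@@@@@@@@@@@@@@@@@@@@@@@@@@@@@@@@@@@=-===-=-=--
72 @@@@@@@@@@@@@@@@@@@@@@@@@@@@@@@@@@@@@@@@@@@@@@@@@@@@@@@@@@@@@@@@@@%%####*+++++++====
73 @@@@@@@@@@@@@@@@@@@@@@@@@@@@@@@@@@@@@@@@@@@@@@@@@@@@@@@@@@@@@@@@@%%%%%%%%%%%%%%%%%%%
74 @@@@@@@@@@@@@@@@@@@@@@@@@@@@@@@@@@@@@@@@@@@@@@@@@@@@@@@@@@@@@@@@@%%@@@@@@@@@@@@@@@@@
75 @@@@@@@@@@@@@@@@@@@@@@@@@@@@@@@@@@@@@@@@@@@@@@@@@@@@@@@@@@@@@@@@@%%@@@@@@@@@@@@@@@@@
76 @@@@@@@@@@@@@@@@@@@@@@@@@@@@@@@@@@@@@@@@@@@@@@@@@@@@@@@@@@@@@@@@@%%@@@@@@@@@%%%#%%%@
77 @@@@@@@@@@@@@@@@@@@@@@@@@@@@@@@@@@@@@@@@@@@@@@@@@@@@@@@@@@@@@@@@@%%@@@@@@@@%*+===+#%
78 @@@@@@@@@@@@@@@@@@@@@@@@@@@@@@@@@@@@@@@@@@@@@@@@@@@@@@@@@@@@@@@@@%%@@@@@@@%+=======*
79 @@@@@@@@@@@@@@@@@@@@@@@@@@@@@@@@@@@@@@@@@@@@@@@@@@@@@@@@@@@@@@@@@#%@@@@@@%+========+
80 @@@@@@@@@@@@@@@@@@@@@@@@@@@@@@@@@@@@@@@@@@@@@@@@@@@@@@@@@@@@@@@@@%%@@@@@@%==========
81 @@@@@@@@@@@@@@@@@@@@@@@@@@@@@@@@@@@@@@@@@@@@@@@@@@@@@@@@@@@@@@@@@%%@@@@@%*==========

[... 2485 characters left out ...]
@@@@@@@@@@@@@@%%%%%%%%%%%%%%%%%%%%%%@@@@@@@@@@@@@@@@@@@@@@%#+*******+=-------
111 @@@@@@@@@@@@@@@@@@@@%%%%%%%%%%%%%%%%%%%%%%%%%@@@@@@@@@@@@@@@@@@@@%#+*******+=-------
112 @@@@@@@@@@@@@@@@@@@%%%%%%%%%%%%%%%%%%%%%%%%%%@@@@@@@@@@@@@@@@@@@@%#+*******+=-------
113 @@@@@@@@@@@@@@@@@@@@%%%%%%%%%%%%%%%%%%%%%%%%%@@@@@@@@@@@@@@@@@@@%%*+*******+=-------
114 @@@@@@@@@@@@@@@@@@@@%%%%%%%%%%%@%%%%%%@%%%%%%%@@@@@@@%%@@@@@@@@@@%*+*******+=-------
115 @@@@@@@@@@@@@@@@@@@@%%%%%%%%%%%%%%%%%%%%%%%%%%%%%@%%@@%%@@%@@%@@@%*+*******+=-------
116 ********##*#******###*************##############%%%%%%%%%%%%%%%%%#++*******+=-------
117 ==-------======--===----------------------------=-=------=-=--=====++******+=-------
```

The scribed circle's centre is at wrist pixel (225.4,94.7), within 1 px of the prediction. The needle tip is at (255.5,91).

```bash
python3 - <<'E'
from h import *
s=sense();R=s["ee_rot"];print(s["tcp_pos"],s["time_s"])
m=ray("wrist",(225.4,94.7),.026);print("mark",m)
for L in(.118,.12,.122):
    a,q,g=tilt(np.array([255.4,90.5]),.007,L);tip=g+L*(np.cos(q[0])*R[:,0]+np.sin(q[0])*R[:,2])+R[:,1]*q[2];print(L,a,q[2],tip,R.T@(m-tip))
print("upright hand:",R.T@(m-s["tcp_pos"]))
E
```

```text
[0.53133621 0.43957226 0.2052188 ] 32.4
mark [0.48521691 0.36162333 0.026     ]
0.118 43.449787890684455 0.00034367055077328334 [0.4636828  0.3870339  0.13105854] [-0.00129713 -0.03321016  0.10508147]
0.12 44.393065322901315 0.00033617049832460126 [0.4636246  0.38697642 0.12826011] [-0.00137868 -0.03320266  0.10228304]
0.122 45.291388944284144 0.0003287857221757513 [0.46356729 0.38691983 0.1255047 ] [-0.00145899 -0.03319528  0.09952763]
upright hand: [ 0.0843682  -0.03286649  0.17923227]
```

```bash

python3 -m pendant '[[[0.42,-0.17,0.2,0],[0.84,-0.33,0.4,0],[0.84,-0.33,0.57,0],[0.84,-0.33,0.57,0]]]' | grep -E "pos|wrist_f|grip"
python3 -m pendant '[[[0,0,0,0],[0,0,0,0],[0,0,0,0]]]' 0.796 | grep -E "grip"
python3 -m pendant '[[[0,0,0,0],[0,0,0,0],[0,0,0,0]]]' 0.794 | grep -E "pos|wrist_f|grip"
python3 - <<'E'
from h import *
im=optics.capture('wrist');g=im.mean(2);cv2.imwrite('pics/wG.png',g.astype(np.uint8))
print(proj("wrist",(.4852,.3616,.026)))
asc(g,80,270,210,306,4,2)
E
```

```text
tcp_pos: [0.4841, 0.3602, 0.1469]
wrist_force: [0.5, 0.1, -1.0]
gripper_width: 0.206
gripper_force: 30.0
gripper_width: 0.203
gripper_force: 7.6
tcp_pos: [0.485, 0.3628, 0.1478]
wrist_force: [0.5, -0.5, -1.1]
gripper_width: 0.206
gripper_force: 2.1
[254.25775421 182.19851055]
80                                                 
84                                                 
88                            .                    
92                                                 
96                                                 
100                                                 
104                                                 
108                                                 
112                                                 
116                                                 
120 ... ...  .... ..   . .                  .       
124 ------------------------------------------------
128 -----------------------------------------------=
132 ++==++++==+==================+==----=----------+
136 %%@@%%%%%%@@%@@@%%@@@@@@@@@@@@@@@@@@@%%@%------*
140 %%%%%%%%%%%%%%%%%%%%%%%%@@@@@
[... 1015 characters left out ...]
    .. ..  
220 .   .   . ...   .::---------:::.   ..  .  . .  .
224    .. .         .:------------:            .... 
228 ... .          .:::---------:::           . .  .
232  .. .           ----=----==----             . . 
236 .              .-====+====+====.         . .  . 
240 .  ..          .=++++=-:-=++++=:          .    .
244    .           .===.........-+=: .              
248 ...            .=-.:::::::::.:=:             .. 
252 --:.        .  .-:::::::::::::-: .          ::-.
256 =-::           .-:::::::::::::-.           .:--:
260 =::: ..... ......::::::::::::::...... .    :::=-
264 =:::::::::::::::::::::::::::::::::::::::::::::-=
268 -:::-::---:-::-::::---::--:::::::--::::::--:-:-+
```

```bash

python3 -m pendant '[[[0,0,0,0],[0,0,0,0],[0,0,0,0]]]' 0.83 | grep -E "time|pos|wrist_f|grip"
python3 - <<'E'
from h import *
im=optics.capture('wrist');g=im.mean(2);cv2.imwrite('pics/wH.png',g.astype(np.uint8))
s=sense();R=s["ee_rot"];C=cal("wrist")
print("mark",proj("wrist",(.4852,.3616,.026)))
for th in(75,80,85,90,95):
    t=np.radians(th);d=np.cos(t)*R[:,0]+np.sin(t)*R[:,2];g0=s["tcp_pos"]-R[:,2]*.007
    print(th,[proj("wrist",g0+l*d,C).round(1) for l in(.12,.106,.086)], (g0+.12*d).round(4))
asc(g,160,216,224,288,1,1)
E
```

```text
time_s: 33.75
tcp_pos: [0.4848, 0.3625, 0.1477]
wrist_force: [0.5, -0.4, -2.5]
gripper_width: 0.204
gripper_force: 30.0
mark [254.37040545 182.54644355]
75 [array([255.2, 154.1]), array([255.2, 160.8]), array([255.1, 171.6])] [0.4604 0.3434 0.0388]
80 [array([255.2, 164.4]), array([255.2, 170.3]), array([255.1, 179.7])] [0.4684 0.3497 0.0365]
85 [array([255.3, 174.8]), array([255.2, 179.8]), array([255.1, 187.9])] [0.4766 0.3561 0.0352]
90 [array([255.3, 185.2]), array([255.2, 189.4]), array([255.2, 196.2])] [0.4848 0.3625 0.0347]
95 [array([255.3, 195.7]), array([255.2, 199.1]), array([255.2, 204.6])] [0.4931 0.3689 0.0352]
160 %%%%%%%%%%%%%%%%%%%%%%%%%%%%%%%%%@@@@@@@@@@@@@@@@@%%%%%%%%*+****
161 %%%%%%%%%%%%%%%%%%%%%%%%%%%%%%%%%@@@@@@@@@@@@@@@@%%%%%%%%%#*####
162 %%%%%%%%%%%%%%%%%%%%%%%%%%%%%%%%@@@@@@@@@@@@@@@@@@%%%%%%%%**####
163 %%%%%%%%%%%%%%%%%%%%%%%%%%%%%%%@@@@@@@@@@@@@@@@@@@%%%%%%%%#*####
164 %%%%%%%%%%%%%%%%%%%%%%%%%%%%%%%@@@@@@@@@@@@@@@@@@%%%%%%%%%#*####
165 %%%%%%@%%%%%%%%%%%%%%%%%%%%%%%%%@@@@@@@@@@@@@@@@%%%%%%%@@%+*####
166 %%%%%%%%%%%%%%%%%%%%%%%%%%%%%%%%%@@@@@@@@@@@@@@%%
[... 2696 characters left out ...]
**********
206 +++++++++++++++++++++=------=----==--------=+***+*****++********
207 *++*++++*++++***+++++=----------------------+*******************
208 ++++++++++*********++=---------------------=+*+*****************
209 ----------=**##*#**==-----------------------==++++++++++++++++++
210 ............::::....:-----------------------:.....:.:.:.::::::.:
211 . .                 :---=--------------------.       .. .       
212   .... .. .   .  . .:---------------=--------.. ..          .   
213  ....      . ..  . .:-----------------------:. ..  ....    .. ..
214 .  .... .. .      ..::::-----------------:::::.  .. . . . . ....
215     ..        ..   .::::-----------------::::. . ...  ..      ..
```

```bash
python3 - <<'E'
from h import *
s=sense();R=s["ee_rot"]
m=ray("wrist",(254.2,181.5),.026);print("mark",m,s["tcp_pos"])
for h in(.032,.036):
    t=ray("wrist",(254.8,192.5),h);print(h,t,"shift tool",R.T@(m-t),"rel tcp",R.T@(t-s["tcp_pos"]))
E
```

```text
mark [0.48445388 0.36080494 0.026     ] [0.48485021 0.36251208 0.1477214 ]
0.032 [0.49161202 0.36717185 0.032     ] shift tool [ 0.00955998 -0.00060616  0.00600134] rel tcp [-0.00821292 -0.00048956  0.11572029]
0.036 [0.49061137 0.36641615 0.036     ] shift tool [ 0.00830565 -0.00062706  0.01000117] rel tcp [-0.00695859 -0.00046866  0.11172046]
```

```bash

python3 -m pendant '[[[0.09,0,0.03,0],[0.09,0,0.05,0],[0.09,0,0.05,0]]]' | grep -E "pos|wrist_f"
python3 -m pendant '[[[0,0,0.015,0],[0,0,0.015,0]]]' | grep -E "pos|wrist_f"
python3 - <<'E'
from h import *
im=optics.capture('wrist');g=im.mean(2);cv2.imwrite('pics/wI.png',g.astype(np.uint8))
print(sense()["tcp_pos"],"mark",proj("wrist",(.4848,.3612,.026)))
asc(g,178,206,234,282,1,1)
sc=optics.capture('scene').mean(2);c=proj("scene",(.4848,.3612,.026)).astype(int);print("scene mark",proj("scene",(.4848,.3612,.026)))
asc(sc,c[1]-26,c[1]+10,c[0]-20,c[0]+24,1,1)
E
```

```text
tcp_pos: [0.4774, 0.3566, 0.143]
wrist_force: [-0.8, -0.2, 1.6]
tcp_pos: [0.4777, 0.3568, 0.1414]
wrist_force: [-1.6, 0.1, 2.8]
[0.47773387 0.35686555 0.14139005] mark [254.33295703 192.68651048]
178 **********#%%%%%%%%%%%%%@@@@@@@@@@@@@@@@#*******
179 ***********#%%%%%%%%%%%%@@@@@@@@@@@@@@@@#*******
180 ************###*#%%#%%###%%#%@@@@@@@@%##********
181 *****************####********#####*##***********
182 ****************************************#**#****
183 ********************=+***********************#**
184 ###****************+=+**********************##**
185 ###****************+-+*********************###**
186 *****************+-:.-=+***##*##********#%*#%***
187 ***************+--==:==-=#%@@%@@%%#%%#%%@@%@@%#*
188 **************+-=**+-+*++@@@@@@@@@@@@@@@@@@@@@@%
189 **************==***+-+**#%@@@@@@@@@@@@@@@@@@@@@@
190 *************+-=***+-+**##%@@@@@@@@@@@@@@@@@@@@@
191 *************+-+***+-+**@@%@@@@@@@@@@@@@@@@@@@@@
192 #*********=--:.:---:..::-+=*%%@@@@@@@@@@@@@@@@@@
193 @@%#%%#%%****+-+***+:::-*%#@@@@@@@@@@@@@@@@@@@@@
194 @@@@@@@@@%%%#+=++===----===+*@@@@@@@@@@@@@@@@@@@
195
[... 1682 characters left out ...]
----=====++=--
171 %%%%*=-.. ...:::--=---====++++*****######*+=
172 %%%*-:....::==++**+==+*######%%%%%%%%%%%%#*=
173 %#*-:..:::-=*##%%%#*+#%%%%%%@@@@@%%##%%%%#+-
174 *+-.. .:--=*%%@@@@%**#%%%%%%%@@@%%#**###*+=-
175 =:.  .::--=*%%@@@@%#++######%%%%%%#*+++++=-:
176 ..  ..::::-+#%%@@%#*==+****+**####**+=====--
177     ..::::-=+*#%##*+====+===++*****++++++==-
178     .:--::--=+***+**+++++===++***++++++++==-
179     .:-----===++++***+++++++++++++++++**++=:
180     .:----===++**###***+++++++++++++++***+=:
181     .:-----=++*#%%%%#******+****++++++***+=:
182     ..::::-=+**%@@@%#***+****++++++++++**+-:
183     ..::::-++**%@@@%#*++*++++++++++++++++=-:
184     .:::::=++**%@@@%*++++++++++==========--:
```

```bash

python3 -m pendant '[[[0,0,0.01,0],[0,0,0.02,0],[0,0,0.02,0]]]' | grep -E "pos|wrist_f"
python3 -m pendant '[[[0,0,0.01,0],[0,0,0.02,0],[0,0,0.02,0]]]' | grep -E "pos|wrist_f"
python3 -m pendant '[[[0,0,0.01,0],[0,0,0.01,0]]]' | grep -E "pos|wrist_f"
python3 -m pendant '[[[0,0,0.01,0],[0,0,0.01,0]]]' | grep -E "pos|wrist_f|grip"
```

```text
tcp_pos: [0.478, 0.3571, 0.1397]
wrist_force: [-2.4, -1.3, 5.1]
tcp_pos: [0.4781, 0.3572, 0.138]
wrist_force: [-1.6, -0.2, 6.2]
tcp_pos: [0.478, 0.3571, 0.1369]
wrist_force: [-2.2, -1.4, 4.9]
tcp_pos: [0.4779, 0.3571, 0.1356]
wrist_force: [-1.7, -0.7, 4.8]
gripper_width: 0.2
gripper_force: 30.0
```

```bash

python3 -m pendant '[[[0,0,0.01,0],[0,0,0.01,0]]]' | grep -E "pos|wrist_f|grip"
python3 -m pendant '[[[0,0,0.01,0],[0,0,0.01,0]]]' | grep -E "pos|wrist_f|grip"
python3 -m pendant '[[[0,0,0.01,0],[0,0,0.01,0]]]' | grep -E "time|pos|wrist_f|grip"
```

```text
tcp_pos: [0.4778, 0.357, 0.1341]
wrist_force: [-2.1, -0.9, 3.1]
gripper_width: 0.203
gripper_force: 30.0
tcp_pos: [0.4781, 0.3572, 0.1336]
wrist_force: [-0.7, -0.5, 5.8]
gripper_width: 0.203
gripper_force: 30.0
time_s: 36.0
tcp_pos: [0.4783, 0.3573, 0.1334]
wrist_force: [-2.7, -1.9, 8.8]
gripper_width: 0.202
gripper_force: 30.0
```

```bash

python3 -m pendant '[[[0,0,-0.2,0],[0,0,-0.5,0],[0.4,0,-0.6,0],[0.76,0,-0.6,0],[0.76,0,-0.6,0],[0.76,0,-0.6,0]]]' | grep -E "time|pos|wrist_f|grip"
python3 - <<'E'
from h import *
im=optics.capture('wrist');g=im.mean(2);cv2.imwrite('pics/wJ.png',g.astype(np.uint8))
c=proj("wrist",(.4848,.3612,.026));print("mark",c, sense()["tcp_pos"])
asc(g,180,216,224,288,2,1)
f=[proj("wrist",np.array([.4848,.3612,.02])+.057*np.array([-.793,-.609,0])+k*np.array([-.609,.793,0])) for k in(-.03,.03)];print("edge pred",f)
print([int(v) for v in g[100:330:5,200]]); print([int(v) for v in g[100:330:5,310]])
E
```

```text
time_s: 36.6
tcp_pos: [0.4177, 0.3101, 0.1918]
wrist_force: [0.6, 0.6, -0.9]
gripper_width: 0.203
gripper_force: 30.0
mark [254.47256162 239.05817184] [0.41826694 0.31069199 0.19186774]
180    .. ... .  ...   . . . . ... . .  . .  .    .. . ... .... .  .
182 ..  .     .. .... . .. .  .. .....  ..... .. .  ..  .  .  ..    
184 . .        .   ..... .. .. .  . ...  . .. .  .       ... . ..   
186                                  ..      .           .       .  
188          .            .                                         
190 ................................................................
192 ::::....:...:.:.::....:.....:...................................
194 ++++++++++++++++++++=++++=====-:-:-===========+=================
196 *********************+-::---------------::-=********************
198 *+******++*++*****+**+::::-------------::::=+*******************
200 -=++++==---=++=+====++----------=------=--:-+++++===+++++=+++***
202 ################*####*------------=-==-=---=***********+**+*****
204 @@@@@@@@@@@@@@@@@@@@@@+----=-----=--------=@@@@@@@@@@@@@@@@@@#**
206 @@@@@@@@@@@@@@@@@@@@@@=-----==----=--------*@@@@@@@@@@@@@@@@@#++
208 @@@@@@@@@@@@@@@@@@@@@*----=---------==-----*@@@@@@@@@@@@@@@@@*+*
210 @@@@@@@@@@@@@@@@@@@@@+--=-----------==-----=@@@@@@@@@@@@@@@@@*+*
212 @@@@@@@@@@@@@@@@@@@@@=---------------------=%@@@@@@@@@@@@@@@@***
214 @@@@@@@@@@@@@@@@@@@@-:::-----------------::::#@@@@@@@@@@@@@@@*++
edge pred [array([229.43849192, 192.76883542]), array([280.19632045, 193.1724903 ])]
[22, 15, 18, 15, 23, 21, 18, 20, 21, 26, 15, 19, 23, 30, 29, 21, 29, 28, 45, 152, 94, 255, 255, 255, 255, 255, 255, 165, 23, 21, 31, 24, 27, 40, 43, 43, 48, 44, 41, 35, 36, 31, 29, 37, 80, 70]
[25, 29, 26, 28, 29, 25, 30, 24, 28, 26, 21, 28, 30, 22, 28, 24, 22, 24, 24, 23, 24, 29, 22, 26, 27, 30, 25, 28, 25, 27, 26, 26, 26, 44, 38, 38, 38, 34, 42, 39, 32, 35, 44, 75, 75, 72]
```

```bash

python3 -m pendant '[[[0,0,0.3,0],[0,0,0.6,0],[0,0,0.665,0],[0,0,0.665,0]]]' | grep -E "pos|wrist_f"
python3 -m pendant '[[[-0.1,0,0,0],[-0.14,0,0,0],[-0.14,0,0,0]]]' 0.797 | grep -E "pos|wrist_f|grip"
python3 -m pendant '[[[-0.1,0,0,0],[-0.2,0,0.02,0],[-0.3,0,0.04,0],[-0.4,0,0.07,0],[-0.4,0,0.07,0]]]' | grep -E "pos|wrist_f|grip"
```

```text
tcp_pos: [0.4182, 0.3102, 0.1244]
wrist_force: [-0.2, -0.3, -2.1]
tcp_pos: [0.4302, 0.32, 0.1268]
wrist_force: [0.0, -0.4, -2.9]
gripper_width: 0.207
gripper_force: 9.8
tcp_pos: [0.4627, 0.3453, 0.1192]
wrist_force: [1.2, 0.5, 3.8]
gripper_width: 0.204
gripper_force: 9.9
```

```bash

python3 -m pendant '[[[0,0,-0.02,0],[-0.12,0,0.02,0],[-0.24,0,0.08,0],[-0.24,0,0.08,0]]]' | grep -E "pos|wrist_f|grip"
python3 -m pendant '[[[-0.1,0,0.07,0],[-0.19,0,0.14,0],[-0.19,0,0.14,0]]]' | grep -E "pos|wrist_f|grip"
python3 -m pendant '[[[0,0,0,0],[0,0,0,0],[0,0,0,0]]]' 0.83 | grep -E "time|pos|wrist_f|grip"
python3 - <<'E'
from h import *
im=optics.capture('wrist');g=im.mean(2);cv2.imwrite('pics/wK.png',g.astype(np.uint8))
asc(g,70,250,216,300,4,2)
E
```

```text
tcp_pos: [0.4807, 0.3593, 0.1097]
wrist_force: [0.5, 0.2, 0.3]
gripper_width: 0.205
gripper_force: 9.8
tcp_pos: [0.4945, 0.37, 0.0949]
wrist_force: [-0.2, -0.2, -1.1]
gripper_width: 0.208
gripper_force: 9.8
time_s: 38.85
tcp_pos: [0.4941, 0.3697, 0.0967]
wrist_force: [-0.0, 0.3, -2.8]
gripper_width: 0.202
gripper_force: 30.0
70                                           
74                                 .         
78                                           
82                                           
86                                           
90                                           
94 .                  .::                    
98           .        :--                    
102               .    ---                    
106                   =****.                  
110 .... .            +***+.             .    
114 =================-+***+-------------------
118 ----=---=---------+***+-------------------
122 ---------------**#*#*#*#**----------------
126 @@@@@@@@%%@@%%-==*******+--%@@@@@@@@@@@@@@
130 @@@@@@@@%%%@%@=-=+++++++=--%@@@@@@@@@@@@@%
134 @@@@@@%%%%%%%%--=========
[... 620 characters left out ...]
@@%**#+:
190 *************=+***********+-##***#######+:
194 *************:-=*********+-:************=:
198 ****@%*******-==+++++++++=--#@@@%#*%**##-:
202 ***#@@#******=+*+****+****+=@%#*##*#@###-:
206 %###*##******::=+++++++++=-:*##*********::
210 +*+###++=====:--=========---@****@#@#***++
214 ++++++++++=---+++++++++++++=+*+*++*+****++
218 ....::.......::-+++++++++=::.:.::.::.:::::
222 ..  .     . .===++=+=++++===...     ... ..
226  .  .        -=++++++++++++=.        .... 
230             .:::---------:::.  .       . .
234  .          .==+++++++++++==.         ..  
238  ..         .=+++++++++++++=.         .   
242             .==+++++++++++==:           ..
246             .=+++++++++++++=:
```

```bash

python3 -m pendant '[[[0,0,-0.4,0],[0,0,-0.8,0],[0,0,-0.8,0]]]' >/dev/null
python3 -m pendant '[[[0,0,-0.3,-0.567],[0,0,-0.6,-0.567],[0,0,-0.6,-0.567],[0,0,-0.6,-0.567],[0,0,-0.6,-0.567],[0,0,-0.6,-0.567],[0,0,-0.6,-0.567],[0,0,-0.6,-0.567]]]' | grep -E "pos|ee_rot|grip"
python3 -m pendant '[[[0.4,0.12,0,0],[0.81,0.228,0,0],[0.81,0.228,0,0]]]' >/dev/null
python3 -m pendant '[[[0.4,0.12,0,0],[0.81,0.228,0,0],[0.81,0.228,0,0]]]' >/dev/null
python3 -m pendant '[[[0.4,0.12,0,0],[0.81,0.228,0.2,0],[0.81,0.228,0.5,0],[0.81,0.228,0.57,0],[0.81,0.228,0.57,0]]]' 
python3 - <<'E'
from h import *
im=optics.capture('wrist');g=im.mean(2);cv2.imwrite('pics/wL.png',g.astype(np.uint8))
asc(g,84,200,196,318,3,2)
E
```

```text
tcp_pos: [0.4939, 0.3697, 0.2362]
ee_rot: [[0.229, -0.973, -0.001], [-0.973, -0.229, -0.0], [0.0, 0.001, -1.0]]
gripper_width: 0.205
gripper_force: 30.0
time_s: 41.1
tcp_pos: [0.482, 0.118, 0.1789]
ee_rot: [[0.225, -0.974, -0.002], [-0.974, -0.225, -0.001], [0.001, 0.002, -1.0]]
wrist_force: [-0.8, -0.3, -1.3]
gripper_width: 0.202
gripper_force: 30.0
84 .............................................................
87 .............................................................
90 .............................................................
93 ..............................+:.............................
96 .............................-++.............................
99 .............................=++.............................
102 .............................=**.............................
105 ............................*@@@@............................
108 ............................%@@@@-...........................
111 ................-++*+**++=++%@@@@****+++***=.................
114 ................-######++++#%@@@@###****###+.................
117 ................-#@@@@*
[... 1120 characters left out ...]
@%%@@@@@@@@@@@@@#=====....... ..........
171 :................#@@@@%%@@@@@@@@@@@@@%#====..................
174 .......:.........*@@@@@%@@@@@@@@@@@@@%****+... ....... ......
177 .:..:.:..:.......*@@@@%%@@@@@@@@@@@@@%@%**+.....  ...........
180 .....:...........*@@@@@%%@@@@@@@@@@@@%@@@%+........ .. ......
183 ....:.::.....:...+@@@@@%%@@@@@%%%@@%%%@@@#+. .... .... ......
186 ...::.::.........+@@@@%#%%@@@@@@%%@%%#@@@@%......... . ......
189 .::..:..:........+@@@@@+*%@@@@@@%%%%*=@@@@#..  ....  ........
192 ......::.........+@@@@@***#%%%%%%%%#**@@@@%... ....  ........
195 .........:.......=@@@%%+*%%%%%%%%%%%#=@@@@#.......... .......
198 .:......:........=@@@%%*+*#%%%%%%%%#**#%@@#.......... .......
```

```bash

python3 -m pendant '[[[0,-0.015,0.2,0],[-0.1,-0.015,0.35,0],[-0.195,-0.015,0.427,0],[-0.195,-0.015,0.427,0]]]' | grep -E "pos|wrist_f"
python3 - <<'E'
from h import *
im=optics.capture('wrist');g=im.mean(2);cv2.imwrite('pics/wM.png',g.astype(np.uint8))
print(sense()["tcp_pos"])
asc(g,84,165,206,310,2,2)
E
```

```text
tcp_pos: [0.4796, 0.1387, 0.1371]
wrist_force: [0.1, -0.2, -1.8]
[0.47997482 0.1384106  0.13776112]
84 ::::::::............................................
86 :::::::..........................................:..
88 :::::::....:-:-::::::-::-::::::-:::::-::-:..........
90 ..::..:....###############%######%####%%##*.........
92 ..........:#%%%%%%%%%%%%%#%%%%%%%%%%%%%%%%+.........
94 ..........:#%%@%#%%%%%%%#**%%%%%%%%%%%%%%%+.........
96 ...........#%@@@@%#%%%%%+**%%%%%%%%%%@@@@%+.........
98 ..........:#@@@@@##%%%##+*+#%##%%%%%@@@@@%+.........
100 ..........:#@@@@@%#%%***+*+#%###%%%%@@@@@%=.........
102 ..........:#%@@@@##%%****#*#####%%%%@@@@@%-.........
104 ..........:#%%@@%##%#**#@@@@%##%%%%%%@@@%%-.........
106 ...........*%%%%#%#%%#*%@@@@%##%%%%%%%%%%#-.........
108 ...........#%%%%%%#%***@@@@@#####%%%%%%%%%:.........
110 ..........:*%%%%#%#%***@@@@@#####%%%%%%%%%:.........
112 ...........*%%%%%###***@@@@@######%%%%%%%%:.........
114 ...........*%%%%#%##***@@@@@%####%%%%%%%%#:.........
116 ...........*%%%%#%##***@@@@@#####%%%%%%%%%:.........
118 ...........*%%%%###****@@@@@#####%#
[... 628 characters left out ...]
@@%#%*..........
142 ...........=###*@@@@@@@@@@@@@@@@@@@@@@#%%+..........
144 ...........=%%%*@@@@@@@@@@@@@@@@@@@@@##%%*....:.....
146 :::.:::::::=#%%*@@@@@@@@@@@@@@@@@@@@@%#%%*..........
148 :::::::::::=###*@@@@@@@@@@@@@@@@@@@@@##%%+..........
150 :..::...:..=###**%%@@@@@@@@@@@@@@@@@@##%%+..........
152 ...........=##*****@@@@@@@@@@@@@#*#####%%+..........
154 ...........-###**+*@@@@@@@@@@@@@########%+..........
156 ...........-##%****@@@@@@@@@@@@@#*#######+..........
158 .::..:::..:-#%#****@@@@@@@@@@@@@*+*#####%=..........
160 .:::.:::::.-###****@@@@@@@@@@@@@#+**####%=..........
162 .:.::.::.::-##***+*@@@@@@@@@@@@@@@***#*##=..........
164 ::.:::::::.:*++++=+@@@@@@@@@@@@@@%+++++++:..........
```

```bash

python3 -m pendant '[[[0,0.025,0.06,0],[-0.045,0.025,0.13,0],[-0.045,0.025,0.13,0],[-0.045,0.025,0.13,0]]]' | grep -E "pos|wrist_f"
python3 -m pendant '[[[-0.015,0,0.015,0],[-0.015,0,0.015,0]]]' | grep -E "pos|wrist_f"
python3 -m pendant '[[[-0.015,0,0.015,0],[-0.015,0,0.015,0]]]' | grep -E "time|pos|wrist_f"
python3 - <<'E'
from h import *
g=optics.capture('wrist').mean(2);cv2.imwrite('pics/wN.png',g.astype(np.uint8))
asc(g,84,160,206,310,2,2)
s=sense();R=s["ee_rot"]
u,y,z=frame(np.radians(103));S=np.array([.4836,.108,.086])
th=np.radians(46.5);q=s["tcp_pos"]-R[:,2]*.005+.0875*(np.cos(th)*R[:,0]+np.sin(th)*R[:,2]);print([((q-S)@a*1e3).round(1) for a in(u,y,z)])
E
```

```text
tcp_pos: [0.476, 0.1409, 0.124]
wrist_force: [-0.6, -0.2, -2.2]
tcp_pos: [0.4757, 0.1425, 0.1226]
wrist_force: [0.0, 0.1, -2.1]
time_s: 42.4
tcp_pos: [0.4755, 0.1439, 0.1212]
wrist_force: [-0.5, 0.0, -0.8]
84 ::::::..+%%%%%%%%%%%%%%%%%%%%%%%%%%%%%%%%#:.........
86 ::::::..+%%%%%%%%%%%%%%%%%%%%%%%%%%%%%%%%#:.........
88 ::::::..+%%@@@%%%%%%%%%%%%%%%%%%%%%%@@@@%*..........
90 ::::::..+%@@@@@#%%%%%%%%%%%%%%%%%%%@@@@@%*..........
92 ::::::..+%@@@@@%%%%%%%%%#*#%%%%%%%%@@@@@%*..........
94 ..::....=%@@@@@#%%%%%%%%***%%%%%%%%@@@@@%*..........
96 ........=%@@@@@%#%%%%%##+**##%%%%%%%@@@@%*..........
98 ........=%%%##%%#%%%%%**+**###%%%%%%##%%%*.:........
100 ........=%%%%%%%#%%%%%**+**####%%%%%%%%%%*..........
102 ........=%%%%%%%#%%%%#**#@%####%%%%%%%%%%*..........
104 ........=%%%%%%%#%%%%#*%@@@@##%%%%%%%%%%%*..........
106 ........=#%%%%%%#%%%%**@@@@@###%%%%%%%%%%*..........
108 ........=#%%%%%%#%%%%**@@@@@####%%%%%%%%%+..........
110 ........-#%%%%%%#%%%#**@@@@@####%%%%%%%%%+..........
112 ....:...-#%%%%%%#%%##**@@@@@####%%%%%%%%%+..........
114 ........-#%%%%##@@@@#**@@@@@##@@@@#%%%%%%+.
[... 618 characters left out ...]
@@@##%%:..........
138 .........#%%*#@@@@@@@@@@@@@@@@@@@@@@###%%:..........
140 ........:*%#%%@@@@@@@@@@@@@@@@@@@@@@%##%#:..........
142 .........*#%%%@@@@@@@@@@@@@@@@@@@@@@##%%#:..........
144 ........:*%%%%@@@@@@@@@@@@@@@@@@@@@@##%%#:......:...
146 .........*%#%#%####@@@@@@@@@@@@@######%%#:..........
148 ....:....*%#%%%#***@@@@@@@@@@@@@######%%#:..........
150 .........+##%%#****@@@@@@@@@@@@@######%%#:.........:
152 .::..::..+##%%#****@@@@@@@@@@@@@###*##%%#...........
154 :::::::::+%#%%#****@@@@@@@@@@@@@#######%#...........
156 :.:::::::+%#%%#****@@@@@@@@@@@@@#######%*...........
158 .........=%%%%##***@@@@@@@@@@@@@######%%*...........
[np.float64(-33.0), np.float64(-0.2), np.float64(0.2)]
```

```bash

python3 -m pendant '[[[-0.015,0,0.01,0],[-0.015,0,0.01,0]]]' | grep -E "pos|wrist_f"
python3 -m pendant '[[[0,0,0,0],[0,0,0,0],[0,0,0,0],[0,0,0,0],[0,0,0,0],[0,0,0,0]]]' 0.6 | grep -E "time|pos|wrist_f|grip"
python3 - <<'E'
from h import *
g=optics.capture('wrist').mean(2);cv2.imwrite('pics/wO.png',g.astype(np.uint8))
asc(g,88,160,206,310,3,2)
d=cv2.imread('pics/wD.png',0).astype(float);print(abs(g-d)[80:240,200:312].mean())
E
```

```text
tcp_pos: [0.4752, 0.145, 0.1203]
wrist_force: [0.6, -2.1, 2.1]
time_s: 43.25
tcp_pos: [0.475, 0.1454, 0.12]
wrist_force: [-0.2, -0.4, 0.3]
gripper_width: 0.4
gripper_force: 0.0
88 ::::....#%@@@@@%%%%%%%%%***%%%%%%%%@@@@@%*:.........
91 ::::....*@@@@@@%%%%%%%#*+*+%#%%%%%%@@@@@%*..........
94 .::.....*%@@@@#%%%%%%%**+*+%##%%%%%@@@@@%*..........
97 ........*%%%%%%%#%%%%#**%@%%##%%%%%%%%%%%*..........
100 ........+%%%%%%%#%%%%#*@@@@@###%%%%%%%%%%*..........
103 ........+%%%%%%%#%%%%**@@@@@###%%%%%%%%%%*..........
106 ........+#%%%%%##%%%#**@@@@@####%%%%%%%%%+..........
109 ........=%%%%%%%#%%%#**@@@@@####%%%%%%%%%+..........
112 ........=%%%%%%%@@@@***@@@@@#%@@@@%%%%%%%+..........
115 ........=%%%%%*@@@@@%@@@@@@@@@@@@@###%%%%=..........
118 ........=#%%%%*@@@@@@@@@@@@@@@@@@@####%%%=..........
121 ........=#%*@@#@@@@%%@@@@@@@@@%%@@%%@@##%-..........
124 ........=#%#@@@%@@@%@@@@@@@@@@@@@@%@@@###:..........
127 ........-###@@@@@@@#@@@@@@@@@@@#@@@@@@###:..........
130 ........-#%%@@@@@@@%%@@@@@@@@@%#@@@@@@###:.......:..
133 ........:#%#%@@@@@@@@@@@@@@@@@@@@@@@@##%%:..........
136 ........:#%%*@@@@@@@@@@@@@@@@@@@@@@@###%%:....:.....
139 :.......:#%%#@@@@@@@@@@@@@@@@@@@@@@@%#%%#:..........
142 ........:#%%%@@@@@@@@@@@@@@@@@@@@@@@##%%#:..........
145 ........:#%%%%%#***@@@@@@@@@@@@@######%%#:..........
148 ........:#%%%%#****@@@@@@@@@@@@@######%%#...........
151 .........#%%%##****@@@@@@@@@@@@@######%%#...........
154 :::::....*%%%%##***@@@@@@@@@@@@@#######%*...........
157 ...::....*%%#%#****@@@@@@@@@@@@@#######%*........:..
6.070498511904763
```

```bash

python3 -m pendant '[[[0,0,-0.1,0],[0,0,-0.3,0],[0,0,-0.6,0],[0,0,-1,0],[0,0,-1,0]]]' | grep -E "pos|wrist_f|grip"
python3 -m pendant '[[[-0.3,0,-0.4,0],[-0.6,0,-0.4,0],[-0.6,0,-0.4,0],[-0.6,0,-0.4,0]]]' | grep -E "time|pos|wrist_f"
python3 - <<'E'
from h import *
g=optics.capture('wrist').mean(2);cv2.imwrite('pics/wP.png',g.astype(np.uint8))
u,y,z=frame(np.radians(103));S=np.array([.4830,.108,.086])
for n,a,b in(("tip",-.07,0),("shoulder",-.036,.009),("cap",.07,0),("cheekU",.019,.001)): print(n,proj("wrist",S+a*u+b*z))
asc(g,50,240,196,318,4,2)
E
```

```text
tcp_pos: [0.4783, 0.1468, 0.2267]
wrist_force: [0.4, 0.7, 0.4]
gripper_width: 0.401
gripper_force: 0.0
time_s: 44.2
tcp_pos: [0.4611, 0.204, 0.2602]
wrist_force: [-1.0, -0.4, 0.3]
tip [256.54104209  38.98325143]
shoulder [256.56235575  51.26326712]
cap [256.61698863 132.86047102]
cheekU [256.58627171  93.23150871]
50 ................ .-*=======--***--=======-                  .
54 ... . .. .........-*====%%#*#####*%%=====-                   
58 .. .... ..........-*=+#=@@++*****++@=%+==:                 . 
62 .      .     .. ..-*=*%+##=*#####*=*+%+==:       .           
66 ..            .....=--+#*%+######***#*-==:                   
70 ..                .=--+#%%+######**##+---:                   
74 ..         .      .=---*#*+#######+*#=--=:                   
78 ..                .==-----+######*+----==.          .        
82 ..      .   .     .====---+######*+----==.                   
86          .        .-===---+#######+----==.                   
90  .                 ==%=---=*#####*=--*#-=.                   
94 ..                .-=%+=-:-=++***=--=*%-=.         .         
98 .
[... 1669 characters left out ...]
     ...............  ...... . ..........
202 @@@@#:=***+==@@+**=.  .   . ........................  ... .  
206 ==:%@%:-*@@@@@@@=**+..  .   .......  ......... . .....  .... 
210 ****@@@@@@@@@@@@@=**+.  ...  ......................... ......
214 @@@@@@@@@@@@@@@@@@=**+..  ...  ....... ............... . .   
218 @@@@@@@@@@@@%*@@@@@=**+.   ..    ....... ............  .. .  
222 @@@@@@@@*  =+-=@@@@@:**+.    .  .  ..............      . .  .
226 @@@@@@@@       -@@@@@+**+..   .. ... ... .            ... .  
230 +*%@@@@        -@@@@@@=**+.  . .. . .. . .. .          ..... 
234 @@@@@@:      . :@@@@@@@=**+.   . ...  .  .. .           .   .
238 @@@@@-         :@@@@@@@@=**+..     . ..  . ..              .
```

```bash
python3 -c "
from h import *
print(r.finish_job(), sense()['time_s'])"
```

```text
the job is handed in; nothing more can be done
the job is handed in; nothing more can be done
```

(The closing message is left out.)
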